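# Put a pile of jars and a gift box back in their cartons

## Robot

A 6-joint arm with a two-finger parallel gripper is mounted at the origin on the work surface. World frame = base frame: x ahead of the robot, y to its left, z up, the work surface at z = 0. Lengths are in m, angles in rad, forces in N, time in s.
With the tool pointing down it reaches from about 0.3 to 0.875 m from the base axis. Payload 6.4 kg.
Tool frame: the origin (TCP) lies on the centre line of the jaws, within the pads' length; the fingertips stand 17 mm ahead of it and the grasp point (between the pads) lies 2 mm behind it; z points along the fingers, x is the direction in which the jaws open and shut, and the axes are right-handed (so a half turn about z gives the same grasp; the last joint's range is limited). The gripper opens to 85 mm and grips with 20 to 120 N. Pads are 22 mm wide; open, the fingers measure 114 mm over their backs; the gripper's body (76 mm by 85 mm) begins 54 mm behind the grasp point. The pads swing forward as they close: fully open they stand 13 mm farther back than shut.
Start: joints at [0.982, 0.181, 1.607, -0, 1.354, -0.206], TCP at [0.215, 0.533, 0.248] pointing down, gripper open.
Joint ranges: [-2.99, 2.99], [-0.89, 2.07], [0.3, 2.58], [-1.14, 4.28], [0, 2.63], [-3.12, 3.12]. Speed limits (rad/s): [2.57, 2.57, 3.01, 3.14, 3.14, 3.14].

## Interface

Orientations are given as a unit quaternion [w, x, y, z].
In Python, from bench import ctrl gives the robot as it stands.
- The arm moves only by the tool servo_tool, never from a script. Its argument "increments" is text: rows parted by semicolons, each of 5 numbers parted by spaces: the shift along the tool's x, y, z in cm, then the turn about the tool's z in rad, then the opening, from 0 (shut) to 1 (fully open). In form: dx dy dz yaw gripper; .... A call has 1 to 10 rows; each row shifts and turns the commanded pose from where the row before left it, along the tool's axes as they then stand; what a row does not reach is not made up. A row lasts 1/8 s, in which the tool goes at most 62.5 mm and 10.7 degrees, less where a joint would pass 70% of its speed; a pose out of reach is approached as far as the arm can. A call is refused whole if a number of a shift passes 6.25 or a number of a turn 0.188, either way. A call with a gripper value outside its range is refused whole. The fingers move at their own pace and stop on an object; the grip force is fixed at half the most. Time passes only in rows, so rows that do not move let the fingers close. It gives the time, the measured TCP pose, the force and the opening at its end, in the units of the state.
- ctrl.get_obs(): the state, without advancing time (a new reading comes with each control period).
- ctrl.camera(name): name is "side" or "top"; returns (picture, depth): 400x640x3 uint8, red, green, blue; 400x640 float32, m along the optical axis (not along the pixel's ray), 0 where there is no reading.
- ctrl.camera_params(name): a dict with "mtx" (3x3 intrinsics, pixels), "distortion" ([k1, k2, p1, p2, k3] as OpenCV has them; the pictures are not rectified), "position" and "attitude" of the camera in the world. Camera axes: x right, y down, z forward; pixel columns grow to the right and rows downward; lengths in m; the calibration is good to about 2 mm. A picture is of the moment at which its call begins. camera_params takes no time and is no camera call.
- ctrl.hand_in(): hands the job in, once; it reports no verdict.
The state is a dict: "time_s": time; "q": joint angles; "dq": joint speeds; "joint_efforts": joint torques, N m; "eef_pos": TCP position; "eef_rot": TCP orientation; "wrist_force": force on the tool from outside, world axes, zero at the start; "torque": the same for the moment, N m; "opening": opening from 0.0 (shut) to 1.0 (fully open).
Only numpy, scipy, OpenCV 4.12 (cv2) and the standard library are available. Lean on these libraries where they do the work, as an engineer would, in place of code of your own. Each camera call takes 0.05 s, during which the arm holds its last target.

## Task

This pile of goods on the packing bench is going back into stock: take it apart and stand each of the three jars in the empty cell of the carton that holds its own kind, and lay the gift box flat inside its carton, on top of the like box already there. Set each down gently, without dropping or tipping anything, and leave the marker pen and the box cutter lying where they are.

Things in the scene. Friction and masses are not known exactly. Their poses are not given: they have to be found in the camera images.
- gift_box: Slim closed gift box of kraft board with a white lid, 160 long (its x axis) x 58 wide (y) x 40 high mm, about 0.28 kg, flat on the bench at the bottom of the pile, x within 0.2 rad of straight away from the robot. Origin: centre of its underside; z up. The square and the round jar stand on it, 42 mm either side of its middle along x, either one at either end.
- square_jar: Square amber glass jar, 50 x 50 mm (sides along its x and y), with a round gold lid 40 mm across; 66 mm high over all, glass to 50 mm, lid from 53 to 66 mm; about 0.2 kg. Stands on the gift box, nearly square with it. Origin: centre of its underside; z up. 
- round_jar: Round amber glass jar, 56 mm across, with a round gold lid 54 mm across; 66 mm high over all, glass to 50 mm, lid from 53 to 66 mm; about 0.22 kg. Stands on the gift box. Origin: centre of its underside; z up. 
- small_jar: Small round amber glass jar, 35 mm across, with a gold lid 36 mm across; 50 mm high over all, lid from 37 to 50 mm; about 0.08 kg. Stands on the lid of the square or of the round jar, on the end of the gift box farther from the robot. Origin: centre of its underside; z up. 
- carton_square: Low open carton, white outside, kraft inside, 226 x 78 mm, fixed, a row of 3 cells along its x (away from the robot, within 0.2 rad). The cell nearest the robot is empty; square jars are fixed in the rest (at x +74 and +148 mm, tops 70 mm above bench). Cells 70 x 70 mm inside, floor 4 mm above bench, walls 4 mm thick, 26 mm high from bench. Origin: bench level, under the middle of the empty cell.
- carton_round: Low open carton, white outside, kraft inside, 164 x 84 mm, fixed, a row of 2 cells along its x (away from the robot, within 0.2 rad). The cell nearest the robot is empty; round jars are fixed in the rest (at x +80 mm, tops 70 mm above bench). Cells 76 x 76 mm inside, floor 4 mm above bench, walls 4 mm thick, 26 mm high from bench. Origin: bench level, under the middle of the empty cell.
- carton_small: Low open carton, white outside, kraft inside, 184 x 64 mm, fixed, a row of 3 cells along its x (away from the robot, within 0.2 rad). The cell nearest the robot is empty; small jars are fixed in the rest (at x +60 and +120 mm, tops 54 mm above bench). Cells 56 x 56 mm inside, floor 4 mm above bench, walls 4 mm thick, 20 mm high from bench. Origin: bench level, under the middle of the empty cell.
- carton_gift: Open carton, white outside, kraft inside, fixed, 188 (its x, within 0.2 rad of away from the robot) x 86 mm, inside 180 x 78 mm, walls 4 mm thick, 56 mm high from bench. A gift box of the same kind is fixed in its bottom; on that box's lid, 44 mm above bench and 12 mm below the rim, the second one lies, lengthwise. Origin: bench level, under the middle of the carton.
- marker: Marker pen, grey with a black cap, 130 mm long, 15 mm thick, lying loose on the bench between the goods, lengthwise away from the robot. Origin: under its middle; x along it.
- cutter: Grey box cutter, 134 mm long, 18 mm wide, 15 mm high, lying loose on the bench between the goods, lengthwise away from the robot. Origin: under the middle of its handle; x along it.
Mind the look-alikes: they are no part of the job. What is shaped like the small_jar but black or purple is not meant.

How it is judged:
By the outcome, as a careful person would: the job done as asked, in the order asked, and still so for the second after the job is handed in, with the robot touching nothing.
It also fails if it takes over 128 s, if anything falls off the work surface, if the arm or the gripper's body presses on something with over 40 N, if the wrist force passes 120 N, or if a joint passes its speed limit or range.

## Working session

There is one attempt and no reset: what is moved stays moved. The work goes in short steps, Python scripts to look and compute and a tool call to move; the robot and the scene stay as the last step left them, time stands still between calls to the robot, and variables do not carry over. Pictures are saved under pics/ and viewed, and the job is handed in when it is done.

Besides the shell and the picture viewer there is one more tool, called after ">>>" as a command line: name --argument value ..., lists and objects as JSON in quotes. servo_tool: Moves the arm, as the interface text tells. Its arguments: {"type":"object","properties":{"increments":{"type":"string"}},"required":["increments"]}

```bash
ls; mkdir -p pics
python3 - <<'E'
from bench import ctrl
import cv2,numpy as np
o=ctrl.get_obs();print(o)
for n in("top","side"):
    p,d=ctrl.camera(n);cv2.imwrite(f"pics/{n}0.png",p[:,:,::-1]);np.savez(f"pics/{n}0.npz",p=p,d=d);print(ctrl.camera_params(n),d.min(),d.max())
E
```

```text
pics
{'time_s': 0.0, 'q': array([ 9.81699711e-01,  1.81576443e-01,  1.60803162e+00,  1.09240361e-05,
        1.35384025e+00, -2.06290735e-01]), 'dq': array([ 0.00068305,  0.00011219, -0.00163293,  0.00013154, -0.00116791,
        0.0011657 ]), 'joint_efforts': array([-3.04923078e-04, -4.44882166e+01, -3.51333725e+01, -4.06733052e-04,
        9.20120539e-03, -3.90167361e-05]), 'eef_pos': array([0.2144412 , 0.53292556, 0.24735284]), 'eef_rot': array([ 3.45841614e-04,  8.28711571e-01,  5.59675148e-01, -8.60980329e-04]), 'wrist_force': array([1.01002101, 0.07866575, 0.12466971]), 'torque': array([-0.00593587, -0.02197082,  0.04797886]), 'opening': 0.9980959199730316}
{'mtx': array([[513.66183977,   0.        , 323.46825032],
       [  0.        , 513.66183977, 206.04395953],
       [  0.        ,   0.        ,   1.        ]]), 'distortion': array([-0.07284182,  0.        ,  0.        ,  0.        ,  0.        ]), 'position': array([0.42314282, 0.02819393, 1.75915791]), 'attitude': array([-0.02731557,  0.71005976, -0.70344053,  0.01550533])} 0.0 2.6337645
{'mtx': array([[403.33768195,   0.        , 314.14956538],
       [  0.        , 403.33768195, 198.57081394],
       [  0.        ,   0.        ,   1.        ]]), 'distortion': array([-0.07705067,  0.        ,  0.        ,  0.        ,  0.        ]), 'position': array([0.44908006, 0.85658633, 0.93691844]), 'attitude': array([ 0.02429226, -0.03064876,  0.92307127, -0.38263557])} 0.0 3.5725672
```

View pics/top0.png

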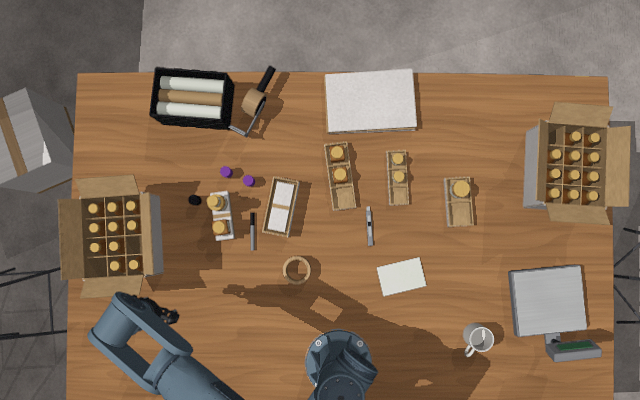

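View pics/side0.png

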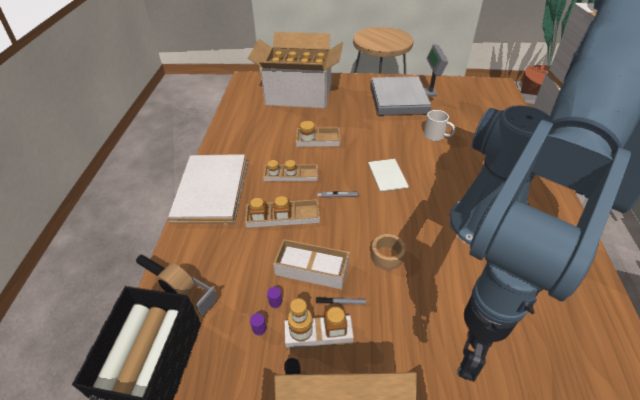

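```bash
cat > h.py <<'E'
import numpy as np,cv2
from scipy.spatial.transform import Rotation as R
from bench import ctrl
def cam(n):
    c=ctrl.camera_params(n);q=c["attitude"];M=R.from_quat(q,scalar_first=True).as_matrix()
    return c["mtx"],c["distortion"],c["position"],M
def proj(n,P):
    K,D,p,M=cam(n);P=np.atleast_2d(P).astype(float)
    rv=cv2.Rodrigues(M.T)[0]
    return cv2.projectPoints(P,rv,-M.T@p,K,D)[0][:,0]
def ray(n,uv):
    K,D,p,M=cam(n)
    u=cv2.undistortPoints(np.array(uv,float).reshape(-1,1,2),K,D)[:,0]
    return p,np.c_[u,np.ones(len(u))]@M.T
def at_z(n,uv,z):
    p,r=ray(n,uv);return p+r*((z-p[2])/r[:,2])[:,None]
def cloud(n,d):
    h,w=d.shape;vv,uu=np.mgrid[:h,:w]
    p,r=ray(n,np.c_[uu.ravel(),vv.ravel()])
    return (p+r*d.reshape(-1,1)).reshape(h,w,3)
E
python3 - <<'E'
from h import *
C={}
for n in("top","side"):
    z=np.load(f"pics/{n}0.npz");c=cloud(n,z["d"]);C[n]=c
    print(n)
    for uv in [(300,340),(420,240)] : print(c[uv[1],uv[0]])
for nm,(x0,y0,x1,y1) in dict(l=(190,150,310,260),r=(310,130,490,250)).items():
    im=np.load("pics/top0.npz")["p"][y0:y1,x0:x1,::-1];s=6 if nm=="l" else 4
    cv2.imwrite(f"pics/crop_{nm}.png",cv2.resize(im,None,fx=s,fy=s,interpolation=cv2.INTER_CUBIC))
im=np.load("pics/side0.npz")["p"][110:380,230:390,::-1];cv2.imwrite("pics/crop_s.png",cv2.resize(im,None,fx=2.2,fy=2.2,interpolation=2))
im=np.load("pics/side0.npz")["p"][230:380,230:390,::-1];cv2.imwrite("pics/crop_s2.png",cv2.resize(im,None,fx=4,fy=4,interpolation=2))
E
```

```text
top
[ 0.07196619  0.1336839  -0.00527298]
[ 0.41639859 -0.27193448  0.00578668]
side
[0.53296021 0.43563835 0.04766251]
[ 0.21121296  0.0769735  -0.00169845]
```

Run:
```python
from h import *
# height map summaries
z=np.load("pics/top0.npz");c=cloud("top",z["d"]);H=c[...,2]
np.set_printoptions(linewidth=250)
print("pile"); print((H[188:246,200:240:1]*1000).astype(int)[::2])
```

```text
pile
[[   2   -1    4 ...    1    0    3]
 [ -11   -2   -3 ...   -3    2   -1]
 [  -6    1   -3 ...   -3   -3   -5]
 ...
 [   3   -2    0 ...    2    2   -2]
 [1759    5   -7 ...    0    0    4]
 [   0   -9    7 ...    6    1    0]]
```

View pics/crop_l.png

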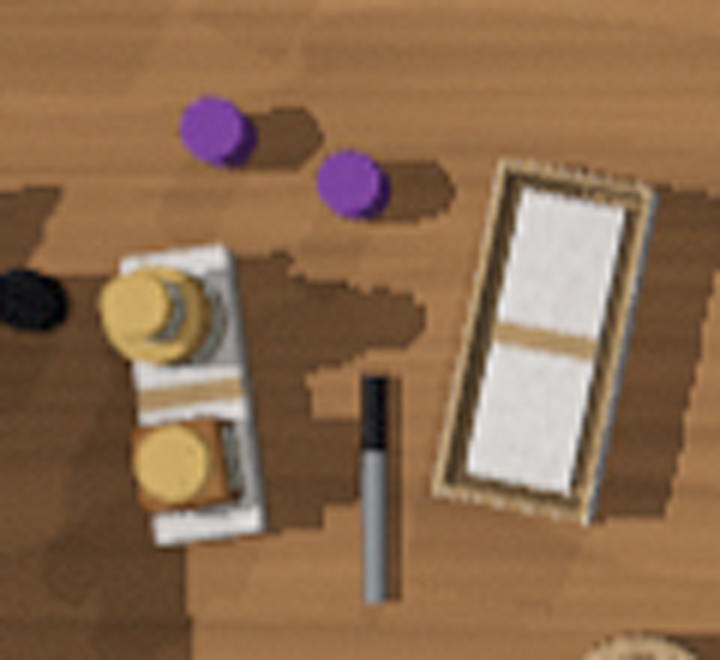

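View pics/crop_r.png

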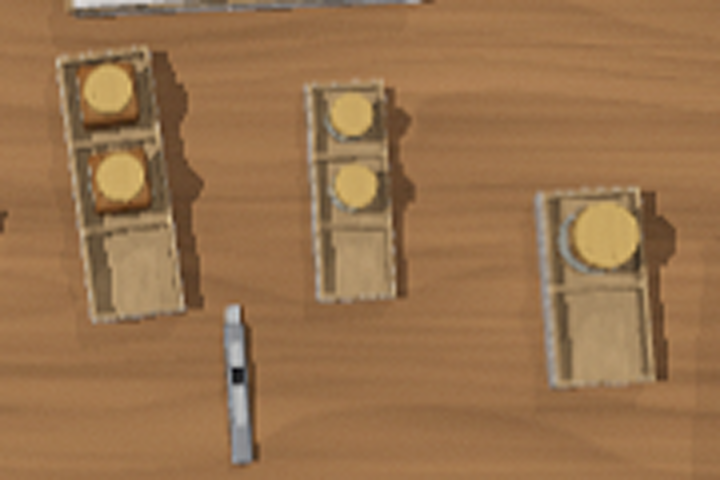

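View pics/crop_s2.png

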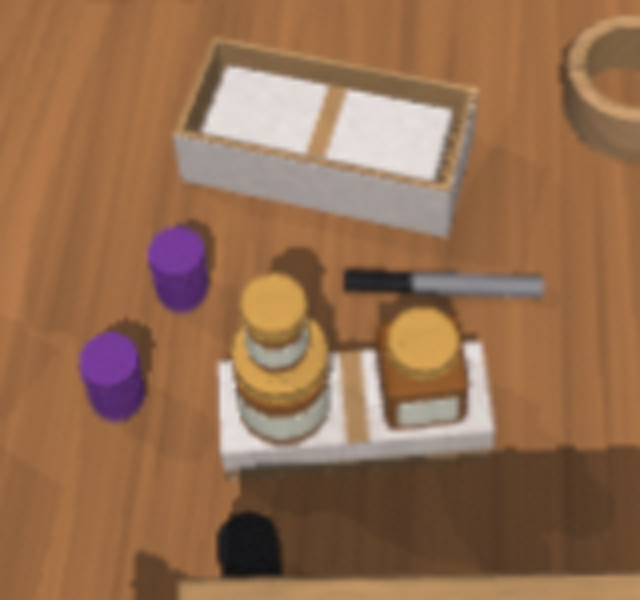

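```bash
cat > fit.py <<'E'
from h import *
from scipy.optimize import least_squares
S={"l":("top",190,150,6),"r":("top",310,130,4),"s":("side",230,230,4)}
def px(k,pts):
    n,x0,y0,s=S[k];return n,(np.array(pts,float)+.5)/s-.5+[x0,y0]
def rect(cx,L,W,yaw,x,y,z):
    P=np.array([[cx-L/2,-W/2],[cx-L/2,W/2],[cx+L/2,W/2],[cx+L/2,-W/2]])
    c,s=np.cos(yaw),np.sin(yaw)
    return np.c_[P@np.array([[c,s],[-s,c]])+[x,y],np.full(4,z)]
# picks order: near-right(-y), near-left, far-left, far-right ; None to skip
def fit(obs,cx,L,W,z,g):
    def f(v,zz=None):
        r=[]
        P=rect(cx,L,W,v[2],v[0],v[1],v[3] if len(v)>3 else z)
        for k,p in obs.items():
            n,_=px(k,[[0,0]]);q=proj(n,P)
            for i,a in enumerate(p):
                if a is not None: r+=list(q[i]-px(k,[a])[1][0])
        return r
    a=least_squares(f,g);b=least_squares(f,list(a.x)+[z])
    return a.x,np.sqrt(np.mean(a.fun**2)),b.x,np.sqrt(np.mean(b.fun**2))
E
python3 - <<'E'
from fit import *
np.set_printoptions(precision=4,suppress=True)
print("giftcarton",fit({"l":[(588,522),(433,492),(500,158),(656,186)],"s":[(477,90),(450,190),(177,135),(217,40)]},0,.188,.086,.056,[.5,.2,0]))
print("giftbox",fit({"l":[None,(155,545),(120,260),None],"s":[(483,342),(494,435),(222,455),(218,362)]},0,.16,.058,.04,[.5,.4,0]))
print("sq",fit({"r":[(185,311),(92,322),(56,57),(150,48)]},.074,.226,.078,.026,[.5,0,0])[:2])
print("sm",fit({"r":[(397,298),(318,301),(304,86),(383,81)]},.060,.184,.064,.020,[.5,0,0])[:2])
print("rd",fit({"r":[(655,381),(551,388),(537,192),(640,188)]},.040,.164,.084,.026,[.5,0,0])[:2])
# lids
for n in("top","side"):
    p=np.load(f"pics/{n}0.npz")["p"];hsv=cv2.cvtColor(p,cv2.COLOR_RGB2HSV)
    m=cv2.inRange(hsv,(17,110,150),(28,255,255))
    k,l,st,ce=cv2.connectedComponentsWithStats(m)
    print(n,[(*ce[i].round(2),*st[i]) for i in range(1,k) if 25<st[i][4]<600])
E
```

```text
giftcarton (array([ 0.5243,  0.2018, -0.1827]), np.float64(0.38826034645519375), array([ 0.5244,  0.2011, -0.1825,  0.0537]), np.float64(0.3277963361541642))
giftbox (array([0.4927, 0.4018, 0.1445]), np.float64(0.3844141428594761), array([0.4926, 0.4026, 0.1447, 0.0424]), np.float64(0.3336892836103599))
sq (array([ 0.5588, -0.0069,  0.1379]), np.float64(0.321656962080513))
sm (array([ 0.5685, -0.1962,  0.0639]), np.float64(0.38079128794720607))
rd (array([ 0.5081, -0.4023,  0.0669]), np.float64(0.4901103972876891))
top [(np.float64(575.88), np.float64(135.57), np.int32(572), np.int32(131), np.int32(9), np.int32(10), np.int32(68)), (np.float64(594.85), np.float64(136.94), np.int32(591), np.int32(133), np.int32(9), np.int32(9), np.int32(66)), (np.float64(336.45), np.float64(151.67), np.int32(331), np.int32(146), np.int32(12), np.int32(12), np.int32(119)), (np.float64(556.06), np.float64(153.19), np.int32(552), np.int32(149), np.int32(9), np.int32(9), np.int32(67)), (np.float64(575.09), np.float64(154.91), np.int32(571), np.int32(151), np.int32(9), np.int32(9), np.int32(67)), (np.float6
[... 3123 characters left out ...]
np.int32(103)), (np.float64(272.31), np.float64(163.52), np.int32(268), np.int32(160), np.int32(10), np.int32(9), np.int32(65)), (np.float64(289.59), np.float64(163.4), np.int32(285), np.int32(160), np.int32(10), np.int32(9), np.int32(63)), (np.float64(280.63), np.float64(201.08), np.int32(275), np.int32(196), np.int32(13), np.int32(12), np.int32(106)), (np.float64(256.21), np.float64(202.71), np.int32(250), np.int32(198), np.int32(13), np.int32(11), np.int32(109)), (np.float64(298.91), np.float64(313.86), np.int32(288), np.int32(298), np.int32(24), np.int32(33), np.int32(422)), (np.float64(335.32), np.float64(314.95), np.int32(327), np.int32(307), np.int32(18), np.int32(18), np.int32(244))]
```

```bash
cat > ov.py <<'E'
from fit import *
def cyl(x,y,r,zs):
    t=np.linspace(0,2*np.pi,41);return [np.c_[x+r*np.cos(t),y+r*np.sin(t),np.full(41,z)] for z in zs]
def draw(k,polys,out,npz,size=None):
    n,x0,y0,s=S[k];p=np.load(npz)["p"];w,h=size
    im=cv2.resize(p[y0:y0+h,x0:x0+w,::-1],None,fx=s,fy=s,interpolation=2)
    for P,col in polys:
        q=(proj(n,P)-[x0,y0]+.5)*s-.5
        cv2.polylines(im,[np.round(q*8).astype(int)],False,col,1,cv2.LINE_AA,3)
    cv2.imwrite(out,im)
E
python3 - <<'E'
from ov import *
np.set_printoptions(precision=4,suppress=True)
a=at_z("top",[(336.45,151.67),(339.56,173.66)],.07);print("sq jars",a, "yaw",np.arctan2(*(a[0]-a[1])[[1,0]]), "orig",a[1]-(a[0]-a[1]),a.mean(0)-111/74*(a[0]-a[1]))
a=at_z("top",[(397.47,158.05),(398.5,175.67)],.054);print("sm jars",a, "yaw",np.arctan2(*(a[0]-a[1])[[1,0]]),a[1]-(a[0]-a[1]))
a=at_z("top",[(461.08,188.07)],.07);print("rd jar",a,a-.08*np.array([np.cos(.067),np.sin(.067),0]))
print("sqlid",at_z("top",[(218.22,226.85)],.106))
print("small lid",at_z("top",px("l",[(136,306)])[1],.156))
print("side sq",at_z("side",px("s",[(424,340)])[1],.106),"small",at_z("side",px("s",[(274,303)])[1],.156))
E
```

```text
sq jars [[0.7066 0.0156 0.07  ]
 [0.6332 0.0048 0.07  ]] yaw 0.147160132844835 orig [ 0.5599 -0.0061  0.07  ] [ 0.5599 -0.0061  0.07  ]
sm jars [[ 0.6894 -0.1887  0.054 ]
 [ 0.6302 -0.1921  0.054 ]] yaw 0.057500494005157186 [ 0.5709 -0.1956  0.054 ]
rd jar [[ 0.589  -0.3974  0.07  ]] [[ 0.5092 -0.4027  0.07  ]]
sqlid [[0.4528 0.3965 0.106 ]]
small lid [[0.5344 0.4062 0.156 ]]
side sq [[0.4526 0.3969 0.106 ]] small [[0.5347 0.4073 0.156 ]]
```

```bash
cat > scene.py <<'E'
from ov import *
def r(*a): 
    P=rect(*a);return np.r_[P,P[:1]]
G=(0,255,0);B=(255,0,0);Rr=(0,0,255)
P=[]
P+=[(r(0,.188,.086,-.1827,.5243,.2016,z),G) for z in(0,.056)]
P+=[(r(0,.16,.058,.1445,.4927,.402,z),G) for z in(0,.04)]
P+=[(r(0,.05,.05,.1445,.4526,.3967,z),B) for z in(.04,.09)]
P+=[(c,Rr) for c in cyl(.4526,.3967,.02,[.106])+cyl(.5343,.4078,.027,[.106])+cyl(.5343,.4078,.028,[.04])+cyl(.5345,.4068,.018,[.156])]
P+=[(r(.074,.226,.078,.142,.559,-.0065,z),G) for z in(0,.026)]+[(r(0,.07,.07,.142,.559,-.0065,.026),B)]
P+=[(r(.06,.184,.064,.062,.57,-.196,z),G) for z in(0,.02)]+[(r(0,.056,.056,.062,.57,-.196,.02),B)]
P+=[(r(.04,.164,.084,.067,.5087,-.4025,z),G) for z in(0,.026)]+[(r(0,.076,.076,.067,.5087,-.4025,.026),B)]
E
python3 - <<'E'
from scene import *
S["s2"]=("side",240,110,5)
draw("l",P,"pics/o_l.png","pics/top0.npz",(120,100));draw("r",P,"pics/o_r.png","pics/top0.npz",(180,110));draw("s",P,"pics/o_s.png","pics/side0.npz",(160,150))
draw("s2",P,"pics/o_s2.png","pics/side0.npz",(115,118))
E
```

```text
(no output)
```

View pics/o_l.png

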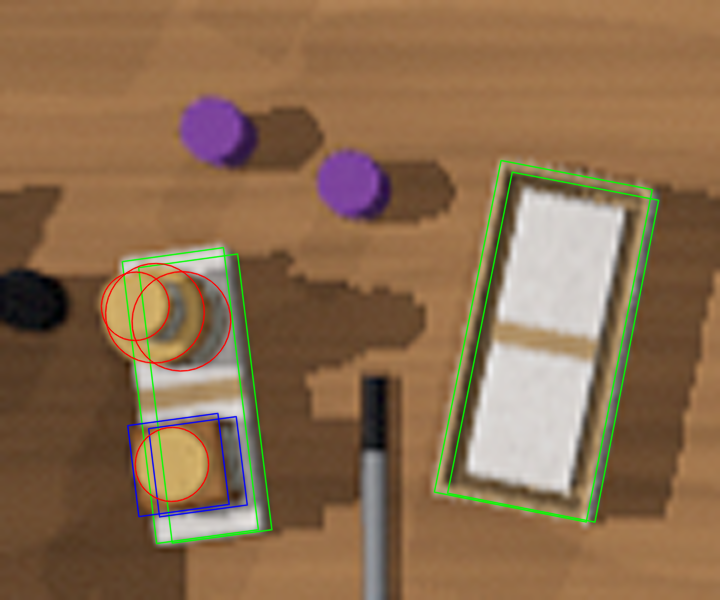

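View pics/o_r.png

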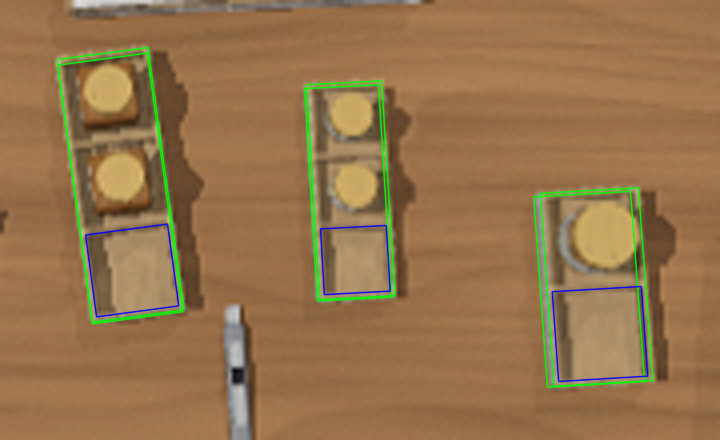

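View pics/o_s.png

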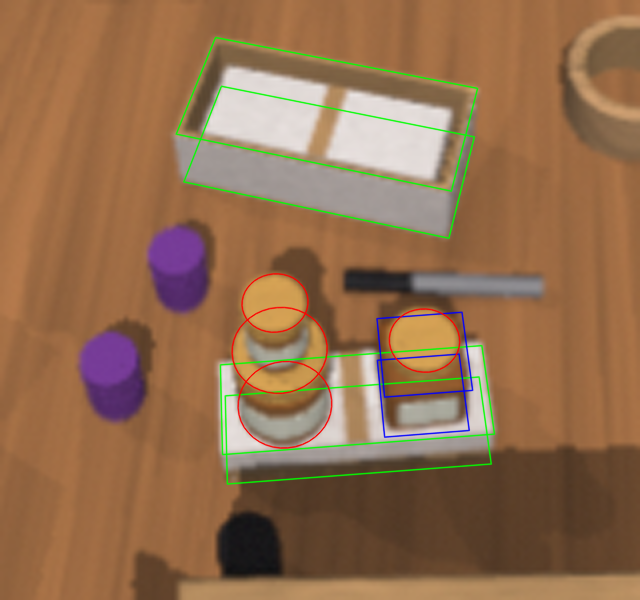

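View pics/o_s2.png

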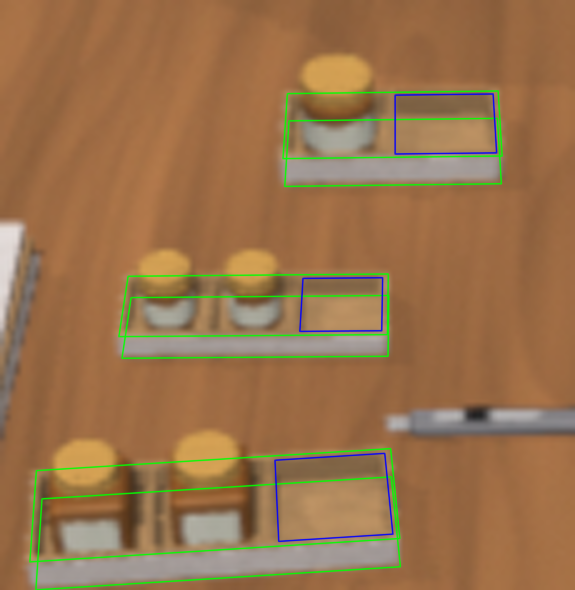

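```bash
cat > go.py <<'E'
from h import *
import sys
def go(x,y,z,th):
    o=ctrl.get_obs();p=o["eef_pos"];M=R.from_quat(o["eef_rot"],scalar_first=True).as_matrix()
    a=np.arctan2(M[1,0],M[0,0])
    X=np.array([np.cos(th),np.sin(th)]);Y=np.array([X[1],-X[0]])
    d=np.array([x,y])-p[:2]
    print("t %.2f pos %s ang %.3f tilt %.4f f %s open %.3f"%(o["time_s"],p.round(4),a,np.arccos(-M[2,2]),o["wrist_force"].round(1),o["opening"]))
    dy=(a-th+np.pi)%(2*np.pi)-np.pi
    print("yaw %.3f ; then dx %.2f dy %.2f dz %.2f cm"%(dy,100*d@X,100*d@Y,100*(p[2]-z)))
if __name__=="__main__": go(*map(float,sys.argv[1:]))
E
python3 - <<'E'
from h import *
z=np.load("pics/side0.npz");c=cloud("side",z["d"])
sub=c[300:400,430:520].reshape(-1,3);m=(np.hypot(sub[:,0]-.214,sub[:,1]-.533)<.09)&(sub[:,2]>.1)
s=sub[m];print(len(s),np.percentile(s[:,2],[0,2,5,10,20,50]))
print(s[np.argsort(s[:,2])[:25]].round(3))
E
python3 go.py .5345 .4068 .22 1.633
```

```text
2932 [0.24605817 0.29542945 0.30081761 0.31542241 0.33636537 0.38753029]
[[0.239 0.576 0.246]
 [0.241 0.576 0.248]
 [0.24  0.571 0.25 ]
 [0.229 0.586 0.25 ]
 [0.24  0.576 0.25 ]
 [0.233 0.585 0.252]
 [0.241 0.574 0.252]
 [0.242 0.576 0.254]
 [0.229 0.588 0.254]
 [0.241 0.576 0.254]
 [0.239 0.584 0.256]
 [0.236 0.586 0.257]
 [0.241 0.576 0.257]
 [0.24  0.57  0.257]
 [0.241 0.573 0.259]
 [0.239 0.568 0.261]
 [0.241 0.576 0.261]
 [0.242 0.576 0.262]
 [0.239 0.576 0.263]
 [0.241 0.572 0.264]
 [0.241 0.575 0.265]
 [0.241 0.576 0.267]
 [0.242 0.575 0.268]
 [0.24  0.571 0.27 ]
 [0.241 0.576 0.27 ]]
t 0.10 pos [0.2145 0.533  0.2475] ang 1.188 tilt 0.0016 f [-0.  -0.  -0.1] open 1.003
yaw -0.445 ; then dx -14.58 dy 31.16 dz 2.75 cm
```

>>> servo_tool --increments "0 0 0 -0.15 1;0 0 0 -0.15 1;0 0 0 -0.145 1;-2.4 5.2 0 0 1;-2.4 5.2 0 0 1;-2.4 5.2 0 0 1;-2.4 5.2 0 0 1;-2.4 5.2 0 0 1;-2.4 5.2 0 0 1;0 0 0 0 1"

```text
time_s: 1.35
eef_pos: [0.5385, 0.4063, 0.247]
eef_rot: [0.0, 0.687, 0.727, -0.001]
wrist_force: [-0.3, -0.7, 0.6]
opening: 0.998
```

```bash
python3 go.py .5345 .4070 .143 1.633
```

```text
t 1.35 pos [0.5385 0.4063 0.247 ] ang 1.628 tilt 0.0013 f [-0.3 -0.7  0.6] open 0.998
yaw -0.005 ; then dx 0.10 dy -0.40 dz 10.40 cm
```

>>> servo_tool --increments "0.1 -0.4 2 0 1;0 0 2 0 1;0 0 2 0 1;0 0 1.5 0 1;0 0 1.5 0 1;0 0 0.8 0 1;0 0 0.6 0 1;0 0 0 0 1;0 0 0 0 1"

```text
time_s: 2.48
eef_pos: [0.5315, 0.41, 0.145]
eef_rot: [0.0, 0.685, 0.729, 0.001]
wrist_force: [0.1, -0.1, 0.6]
opening: 0.997
```

```bash
python3 go.py .5345 .4070 .143 1.633
python3 - <<'E'
from ov import *
p,d=ctrl.camera("side");np.savez("pics/s1.npz",p=p,d=d)
im=p[230:380,230:390,::-1];cv2.imwrite("pics/s1.png",cv2.resize(im,None,fx=4,fy=4,interpolation=2))
E
```

```text
t 2.48 pos [0.5315 0.41   0.145 ] ang 1.633 tilt 0.0011 f [ 0.1 -0.1  0.6] open 0.997
yaw -0.000 ; then dx -0.31 dy 0.28 dz 0.20 cm
```

View pics/s1.png

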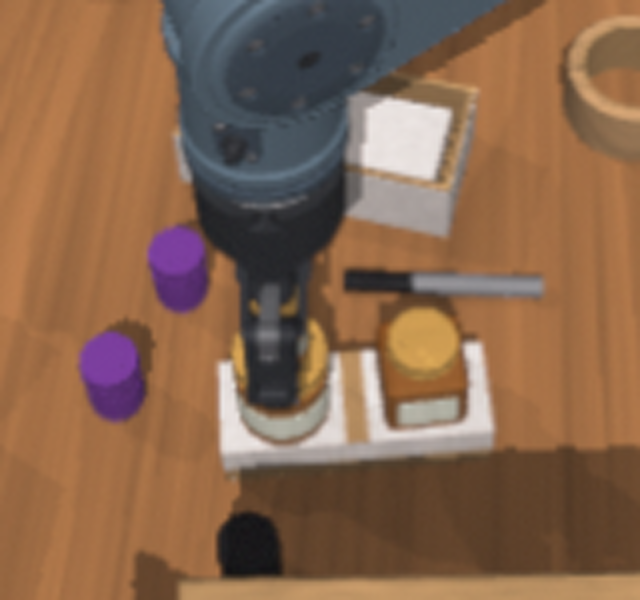

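>>> servo_tool --increments "-0.3 0.3 0.2 0 1;0 0 0 0 1;0 0 0 0 1"

```text
time_s: 2.9
eef_pos: [0.5343, 0.4069, 0.1423]
eef_rot: [-0.0, 0.685, 0.729, 0.0]
wrist_force: [0.0, -0.4, 0.4]
opening: 0.998
```

```bash
python3 go.py .5345 .4070 .143 1.633
```

```text
t 2.90 pos [0.5343 0.4069 0.1423] ang 1.633 tilt 0.0000 f [ 0.  -0.4  0.4] open 0.998
yaw -0.000 ; then dx 0.01 dy 0.02 dz -0.07 cm
```

>>> servo_tool --increments "0 0 0 0 0.6;0 0 0 0 0.5;0 0 0 0 0.45;0 0 0 0 0.4;0 0 0 0 0.3;0 0 0 0 0;0 0 0 0 0;0 0 0 0 0;0 0 0 0 0"

```text
time_s: 4.03
eef_pos: [0.5344, 0.4071, 0.1426]
eef_rot: [0.0, 0.685, 0.729, 0.0]
wrist_force: [-1.0, -0.3, 3.1]
opening: 0.407
```

>>> servo_tool --increments "0 0 -0.3 0 0;0 0 -0.7 0 0;0 0 -1 0 0;0 0 -2 0 0;0 0 -3 0 0;0 0 0 0 0;0 0 0 0 0"

```text
time_s: 4.9
eef_pos: [0.5341, 0.4069, 0.2122]
eef_rot: [-0.0, 0.685, 0.729, 0.0]
wrist_force: [0.3, -0.3, -0.7]
opening: 0.398
```

```bash
python3 go.py .57 -.196 .21 1.633
python3 - <<'E'
from ov import *
p,d=ctrl.camera("side");np.savez("pics/s2.npz",p=p,d=d)
im=p[200:380,230:390,::-1];cv2.imwrite("pics/s2.png",cv2.resize(im,None,fx=3.3,fy=3.3,interpolation=2))
E
```

```text
t 4.90 pos [0.5341 0.4069 0.2122] ang 1.633 tilt 0.0000 f [ 0.3 -0.3 -0.7] open 0.398
yaw -0.000 ; then dx -60.40 dy -0.16 dz 0.22 cm
```

View pics/s2.png

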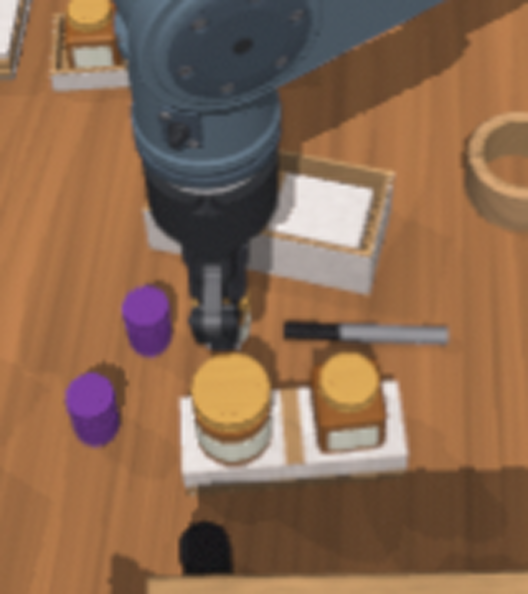

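>>> servo_tool --increments "-1 0 0 0 0;-2.5 0 0 0 0;-4 0 0 0 0;-4 0 0 0 0;-4 0 0 0 0;-4 0 0 0 0;-4 0 0 0 0;-4 0 0 0 0;-4 0 0 0 0;-4 0 0 0 0"

```text
time_s: 6.2
eef_pos: [0.5555, 0.0509, 0.2115]
eef_rot: [-0.001, 0.685, 0.729, -0.0]
wrist_force: [-0.2, -0.5, -0.9]
opening: 0.401
```

>>> servo_tool --increments "-4 0 0 0 0;-4 0 0 0 0;-4 0 0 0 0;-4 0 0 0 0;-3.9 0 0 0 0;-3 0 0 0 0;-1.5 0 0 0 0;-0.5 0 0 0 0;0 0 0 0 0;0 0 0 0 0"

```text
time_s: 7.45
eef_pos: [0.5718, -0.1947, 0.2122]
eef_rot: [-0.0, 0.684, 0.729, 0.0]
wrist_force: [0.2, -0.0, -0.5]
opening: 0.4
```

```bash
python3 go.py .57 -.196 .0406 1.633
```

```text
t 7.45 pos [ 0.5718 -0.1947  0.2122] ang 1.634 tilt 0.0004 f [ 0.2 -0.  -0.5] open 0.400
yaw 0.001 ; then dx -0.12 dy -0.19 dz 17.16 cm
```

>>> servo_tool --increments "-0.1 -0.2 1 0 0;0 0 3 0 0;0 0 3 0 0;0 0 3 0 0;0 0 2 0 0;0 0 1.5 0 0;0 0 1 0 0;0 0 0 0 0;0 0 0 0 0"

```text
time_s: 8.57
eef_pos: [0.5705, -0.1973, 0.0682]
eef_rot: [0.001, 0.685, 0.729, 0.0]
wrist_force: [0.2, 0.3, -0.5]
opening: 0.403
```

```bash
python3 go.py .57 -.196 .0406 1.633
python3 - <<'E'
from ov import *
for n,(a,b,c,e) in dict(top=(120,230,350,470),side=(110,220,240,350)).items():
    p,d=ctrl.camera(n);cv2.imwrite(f"pics/{n}3.png",cv2.resize(p[a:b,c:e,::-1],None,fx=5,fy=5,interpolation=2))
E
```

```text
t 8.57 pos [ 0.5705 -0.1973  0.0682] ang 1.633 tilt 0.0016 f [ 0.2  0.3 -0.5] open 0.403
yaw 0.000 ; then dx 0.13 dy -0.04 dz 2.76 cm
```

View pics/side3.png

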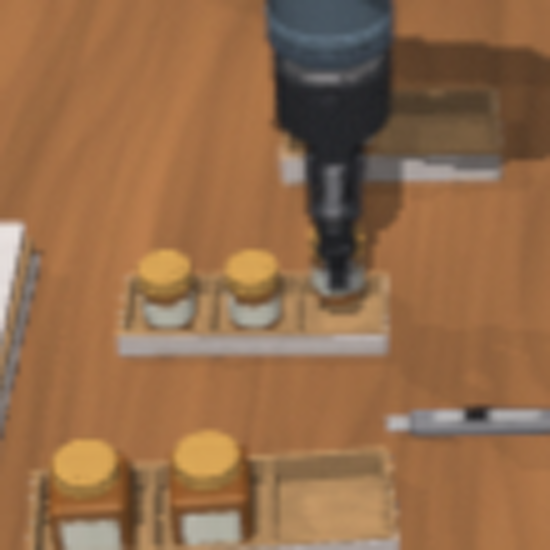

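View pics/top3.png

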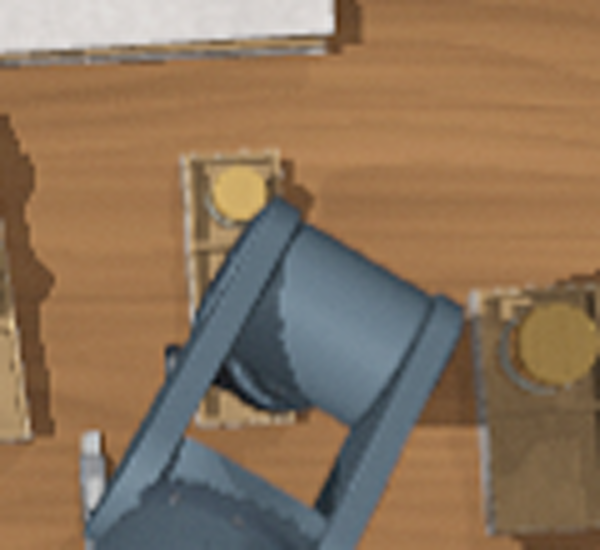

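>>> servo_tool --increments "0.1 0 0.8 0 0;0 0 0.7 0 0;0 0 0.5 0 0;0 0 0.3 0 0;0 0 0.2 0 0;0 0 0 0 0;0 0 0 0 0"

```text
time_s: 9.55
eef_pos: [0.5699, -0.196, 0.0425]
eef_rot: [0.0, 0.685, 0.729, 0.0]
wrist_force: [0.5, 0.6, -1.0]
opening: 0.398
```

>>> servo_tool --increments "0 0 0.1 0 0;0 0 0 0 0;0 0 0 0 0"

```text
time_s: 9.93
eef_pos: [0.5698, -0.196, 0.0413]
eef_rot: [0.0, 0.685, 0.729, 0.0]
wrist_force: [0.0, -0.2, -0.5]
opening: 0.398
```

>>> servo_tool --increments "0 0 0.05 0 0;0 0 0 0 0;0 0 0 0 0"

```text
time_s: 10.3
eef_pos: [0.5698, -0.1959, 0.0408]
eef_rot: [-0.0, 0.685, 0.729, 0.0]
wrist_force: [0.5, 0.9, -1.2]
opening: 0.402
```

>>> servo_tool --increments "0 0 0.05 0 0;0 0 0 0 0;0 0 0 0 0"

```text
time_s: 10.68
eef_pos: [0.5699, -0.196, 0.0405]
eef_rot: [0.0, 0.685, 0.729, 0.0]
wrist_force: [-0.5, 0.9, 2.8]
opening: 0.4
```

>>> servo_tool --increments "0 0 0 0 0.45;0 0 0 0 0.5;0 0 0 0 0.6;0 0 0 0 0.7;0 0 0 0 0.8;0 0 0 0 0.8;0 0 -0.5 0 0.8;0 0 -1.5 0 1;0 0 -3 0 1;0 0 -4 0 1"

```text
time_s: 11.92
eef_pos: [0.5693, -0.1957, 0.1315]
eef_rot: [-0.001, 0.685, 0.729, -0.0]
wrist_force: [1.1, -0.9, 0.7]
opening: 0.999
```

>>> servo_tool --increments "0 0 -4 0 1;0 0 -3 0 1;2 0 -2 0 1;4 0 0 0 1;5 0 0 0 1;5 0 0 0 1;5 0 0 0 1;5 0 0 0 1;4 0 0 0 1;0 0 0 0 1"

```text
time_s: 13.18
eef_pos: [0.5497, 0.1072, 0.2203]
eef_rot: [-0.001, 0.683, 0.73, 0.0]
wrist_force: [0.3, -0.0, -0.7]
opening: 1.003
```

```bash
python3 go.py .5343 .4078 .21 1.638
python3 - <<'E'
from scene import *
S["s2"]=("side",240,110,5);S["l2"]=("top",190,150,6)
for n in("top","side"):
    p,d=ctrl.camera(n);np.savez(f"pics/{n}4.npz",p=p,d=d)
Q=[(c,Rr) for c in cyl(.57,-.196,.018,[.054])]
draw("s2",Q,"pics/s2_4.png","pics/side4.npz",(115,118));draw("l",P,"pics/l_4.png","pics/top4.npz",(120,100));draw("s",P,"pics/s_4.png","pics/side4.npz",(160,150))
cv2.imwrite("pics/r_4.png",cv2.resize(np.load("pics/top4.npz")["p"][130:240,310:490,::-1],None,fx=4,fy=4,interpolation=2))
E
```

```text
t 13.18 pos [0.5497 0.1072 0.2203] ang 1.638 tilt 0.0012 f [ 0.3 -0.  -0.7] open 1.003
yaw -0.000 ; then dx 30.09 dy 0.48 dz 1.03 cm
```

View pics/s2_4.png

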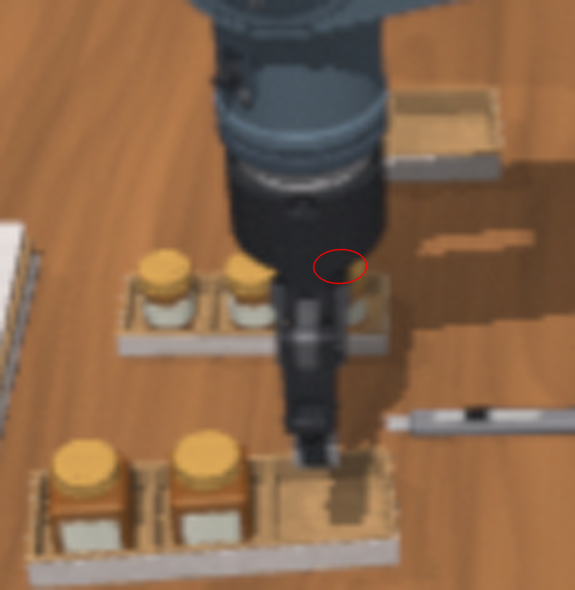

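View pics/l_4.png

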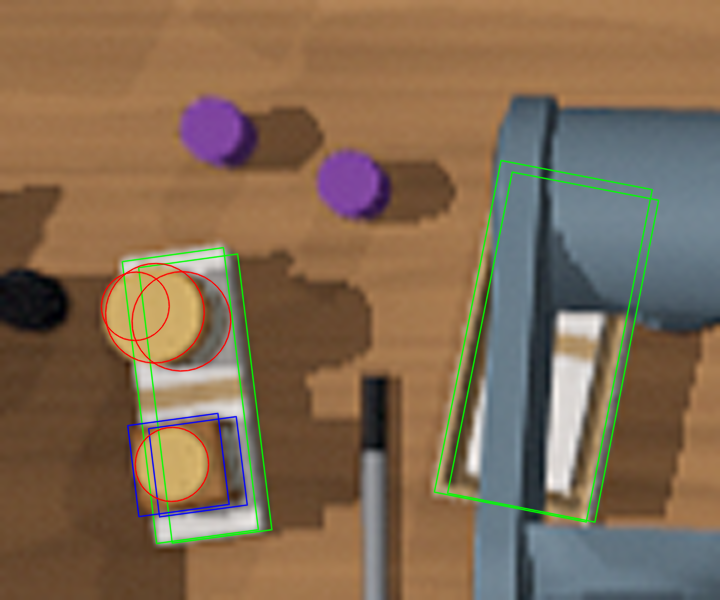

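View pics/s_4.png

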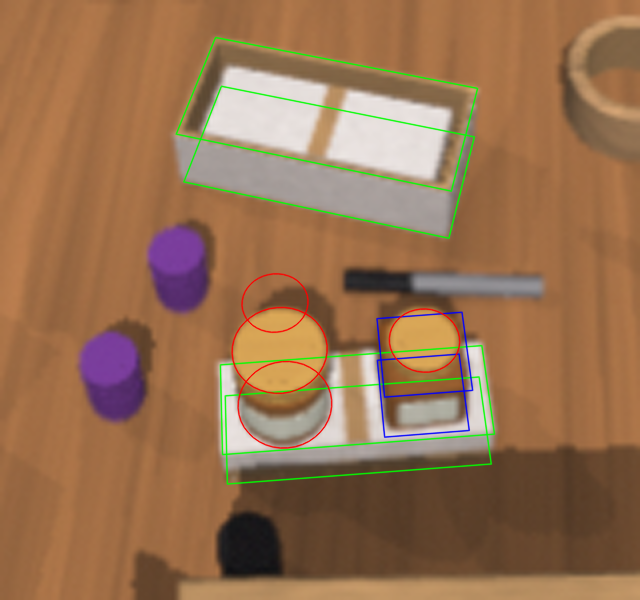

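>>> servo_tool --increments "5 0.5 0 0 1;5 0 0 0 1;5 0 0 0 1;5 0 0 0 1;5 0 0 0 1;3.1 0 0 0 1;1.5 0 0 0 1;0.5 0 0 0 1;0 0 0 0 1;0 0 0 0 1"

```text
time_s: 14.52
eef_pos: [0.5378, 0.403, 0.2204]
eef_rot: [0.0, 0.685, 0.728, -0.0]
wrist_force: [0.7, -0.3, -0.4]
opening: 1.0
```

```bash
python3 go.py .5343 .4078 .082 1.638
```

```text
t 14.53 pos [0.5378 0.403  0.2204] ang 1.632 tilt 0.0003 f [ 0.7 -0.3 -0.4] open 1.000
yaw -0.006 ; then dx 0.50 dy -0.32 dz 13.84 cm
```

>>> servo_tool --increments "0.5 -0.3 1 -0.006 1;0 0 2 0 1;0 0 2.5 0 1;0 0 1.5 0 1;0 0 1 0 1;0 0 0 0 1;0 0 0 0 1"

```text
time_s: 15.4
eef_pos: [0.5347, 0.4093, 0.1412]
eef_rot: [0.0, 0.683, 0.731, 0.001]
wrist_force: [0.5, 0.9, 0.6]
opening: 0.999
```

```bash
python3 go.py .5343 .4078 .082 1.638
```

```text
t 15.40 pos [0.5347 0.4093 0.1412] ang 1.639 tilt 0.0015 f [0.5 0.9 0.6] open 0.999
yaw 0.001 ; then dx -0.15 dy -0.05 dz 5.92 cm
```

>>> servo_tool --increments "-0.1 0 1 0 1;0 0 1.5 0 1;0 0 1.5 0 1;0 0 1 0 1;0 0 0.6 0 1;0 0 0.3 0 1;0 0 0 0 1;0 0 0 0 1"

```text
time_s: 16.4
eef_pos: [0.5345, 0.4082, 0.0819]
eef_rot: [0.0, 0.683, 0.731, 0.0]
wrist_force: [-0.6, 0.4, 0.0]
opening: 0.997
```

```bash
python3 go.py .5343 .4078 .082 1.638
```

```text
t 16.40 pos [0.5345 0.4082 0.0819] ang 1.639 tilt 0.0010 f [-0.6  0.4  0. ] open 0.997
yaw 0.001 ; then dx -0.04 dy -0.03 dz -0.01 cm
```

>>> servo_tool --increments "0 0 0 0 0.8;0 0 0 0 0.72;0 0 0 0 0.68;0 0 0 0 0.64;0 0 0 0 0.6;0 0 0 0 0;0 0 0 0 0;0 0 0 0 0;0 0 0 0 0"

```text
time_s: 17.52
eef_pos: [0.5345, 0.4081, 0.0818]
eef_rot: [0.0, 0.683, 0.731, 0.0]
wrist_force: [-0.7, -1.4, 5.8]
opening: 0.633
```

>>> servo_tool --increments "0 0 -0.3 0 0;0 0 -0.7 0 0;0 0 -1 0 0;0 0 -2 0 0;0 0 -3 0 0;0 0 -3 0 0;0 0 -3 0 0;0 0 -1 0 0;0 0 0 0 0;0 0 0 0 0"

```text
time_s: 18.77
eef_pos: [0.5334, 0.4076, 0.2197]
eef_rot: [-0.0, 0.683, 0.731, -0.001]
wrist_force: [-0.3, 0.3, -1.9]
opening: 0.638
```

```bash
python3 go.py .5087 -.4025 .21 1.638
python3 - <<'E'
from scene import *
p,d=ctrl.camera("side");cv2.imwrite("pics/s5.png",cv2.resize(p[110:380,230:390,::-1],None,fx=2.2,fy=2.2,interpolation=2))
E
```

```text
t 18.77 pos [0.5334 0.4076 0.2197] ang 1.639 tilt 0.0025 f [-0.3  0.3 -1.9] open 0.638
yaw 0.001 ; then dx -80.66 dy -7.91 dz 0.97 cm
```

View pics/s5.png

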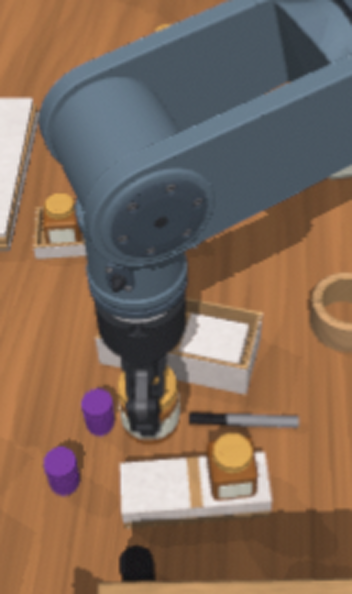

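>>> servo_tool --increments "-1 -0.1 0 0 0;-2.5 -0.2 0 0 0;-4 -0.4 0 0 0;-4 -0.4 0 0 0;-4 -0.4 0 0 0;-4 -0.4 0 0 0;-4 -0.4 0 0 0;-4 -0.4 0 0 0;-4 -0.4 0 0 0;-4 -0.4 0 0 0"

```text
time_s: 20.08
eef_pos: [0.5227, 0.0497, 0.2208]
eef_rot: [-0.0, 0.683, 0.731, -0.0]
wrist_force: [0.5, 0.0, -2.7]
opening: 0.635
```

>>> servo_tool --increments "-4 -0.4 0 0 0;-4 -0.4 0 0 0;-4 -0.4 0 0 0;-4 -0.4 0 0 0;-4 -0.4 0 0 0;-4 -0.4 0 0 0;-4 -0.4 0 0 0;-4 -0.4 0 0 0;-4 -0.4 0 0 0;-4 -0.4 0 0 0"

```text
time_s: 21.32
eef_pos: [0.5098, -0.3518, 0.2207]
eef_rot: [-0.0, 0.683, 0.731, -0.0]
wrist_force: [1.0, -0.5, -2.3]
opening: 0.638
```

>>> servo_tool --increments "-3 -0.4 0 0 0;-1.5 0 0 0 0;-0.7 0 0 0 0;0 0 0 0 0;0 0 0 0 0"

```text
time_s: 21.95
eef_pos: [0.5106, -0.4014, 0.2213]
eef_rot: [-0.0, 0.682, 0.731, 0.0]
wrist_force: [-0.1, 0.2, -1.6]
opening: 0.632
```

```bash
python3 go.py .5087 -.4025 .0458 1.638
python3 - <<'E'
from scene import *
Q=[(c,Rr) for c in cyl(.57,-.196,.018,[.054])]
S["s2"]=("side",240,110,5)
for n in("top","side"):
    p,d=ctrl.camera(n);np.savez(f"pics/{n}6.npz",p=p,d=d)
draw("r",Q,"pics/r_6.png","pics/top6.npz",(180,110));draw("s2",Q,"pics/s_6.png","pics/side6.npz",(115,118))
E
```

```text
t 21.95 pos [ 0.5106 -0.4014  0.2213] ang 1.640 tilt 0.0004 f [-0.1  0.2 -1.6] open 0.632
yaw 0.002 ; then dx -0.10 dy -0.20 dz 17.55 cm
```

View pics/r_6.png

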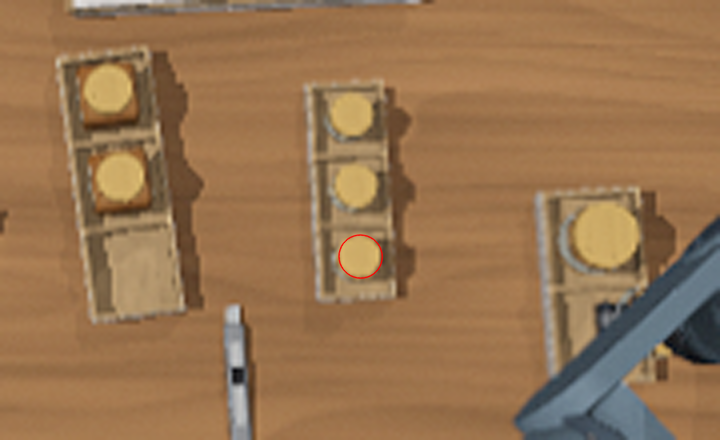

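View pics/s_6.png

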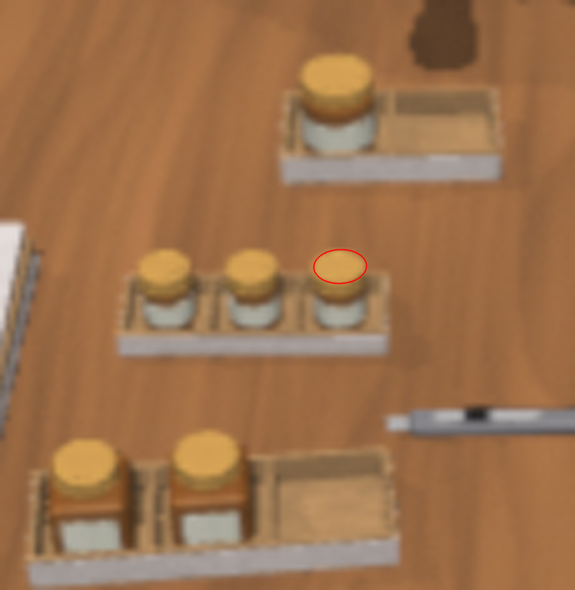

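>>> servo_tool --increments "-0.1 -0.2 1 0 0;0 0 3 0 0;0 0 3 0 0;0 0 3 0 0;0 0 2 0 0;0 0 1 0 0;0 0 1 0 0;0 0 0 0 0;0 0 0 0 0"

```text
time_s: 23.18
eef_pos: [0.5089, -0.4041, 0.0822]
eef_rot: [0.001, 0.683, 0.731, -0.0]
wrist_force: [-0.8, 0.2, -1.6]
opening: 0.639
```

```bash
python3 go.py .5087 -.4025 .0458 1.638
```

```text
t 23.18 pos [ 0.5089 -0.4041  0.0822] ang 1.639 tilt 0.0015 f [-0.8  0.2 -1.6] open 0.639
yaw 0.001 ; then dx 0.16 dy -0.01 dz 3.64 cm
```

>>> servo_tool --increments "0.1 0 1 0 0;0 0 1 0 0;0 0 0.7 0 0;0 0 0.4 0 0;0 0 0.2 0 0;0 0 0.1 0 0;0 0 0 0 0;0 0 0 0 0"

```text
time_s: 24.18
eef_pos: [0.5085, -0.4028, 0.0476]
eef_rot: [0.0, 0.683, 0.731, -0.0]
wrist_force: [0.5, 0.4, -2.4]
opening: 0.635
```

>>> servo_tool --increments "0 0 0.1 0 0;0 0 0 0 0;0 0 0 0 0"

```text
time_s: 24.55
eef_pos: [0.5084, -0.4026, 0.0463]
eef_rot: [-0.0, 0.683, 0.731, -0.0]
wrist_force: [-0.0, 0.1, -2.1]
opening: 0.633
```

>>> servo_tool --increments "0 0 0.05 0 0;0 0 0 0 0;0 0 0 0 0"

```text
time_s: 24.92
eef_pos: [0.5084, -0.4027, 0.0459]
eef_rot: [0.0, 0.683, 0.731, -0.0]
wrist_force: [-0.8, -0.4, -1.0]
opening: 0.634
```

>>> servo_tool --increments "0 0 0.05 0 0;0 0 0 0 0;0 0 0 0 0"

```text
time_s: 25.3
eef_pos: [0.5084, -0.4027, 0.0459]
eef_rot: [0.0, 0.683, 0.731, -0.0]
wrist_force: [-2.5, 2.2, 6.3]
opening: 0.637
```

Contact. Release and return toward the square jar.

>>> servo_tool --increments "0 0 0 0 0.67;0 0 0 0 0.72;0 0 0 0 0.8;0 0 0 0 0.9;0 0 0 0 1;0 0 0 0 1;0 0 -0.5 0 1;0 0 -1.5 0 1;0 0 -3 0 1;0 0 -4 0 1"

```text
time_s: 26.55
eef_pos: [0.508, -0.4023, 0.1364]
eef_rot: [-0.001, 0.683, 0.731, 0.0]
wrist_force: [0.1, -0.0, -0.4]
opening: 1.0
```

>>> servo_tool --increments "0 0 -4 0 1;0 0 -3 0 1;2 0 -2 0 1;4 0 0 0 1;5 0 0 0 1;5 0 0 0 1;5 0 0 0 1;5 0 0 0 1;5 0 0 0 1;5 0 0 0 1"

```text
time_s: 27.8
eef_pos: [0.4838, -0.042, 0.2267]
eef_rot: [0.001, 0.683, 0.731, 0.001]
wrist_force: [1.3, 0.3, 0.2]
opening: 0.998
```

>>> servo_tool --increments "5 0 0 0 1;5 0 0 0 1;5 0 0 0 1;4 0 0 0 1;0 0 0 0.05 1;0 0 0 0 1"

```text
time_s: 28.55
eef_pos: [0.471, 0.1466, 0.2264]
eef_rot: [0.001, 0.7, 0.714, 0.001]
wrist_force: [0.4, 0.2, -0.1]
opening: 1.001
```

```bash
python3 go.py .4526 .3967 .21 1.69
python3 - <<'E'
from scene import *
Q=[(c,Rr) for c in cyl(.5087,-.4025,.027,[.070])]
S["s2"]=("side",240,110,5)
for n in("top","side"):
    p,d=ctrl.camera(n);np.savez(f"pics/{n}7.npz",p=p,d=d)
draw("r",Q,"pics/r_7.png","pics/top7.npz",(180,110));draw("s2",Q,"pics/s_7.png","pics/side7.npz",(115,118))
S["z"]=("top",205,185,14);S["z2"]=("side",275,300,10)
Q=[(r(0,.05,.05,y,.4526,.3967,z),c) for z in(.04,.09) for y,c in((.1,G),(.1445,Rr))]+[(r(0,.16,.058,.1445,.4927,.402,.04),B)]
draw("z",Q,"pics/z_7.png","pics/top7.npz",(35,42));draw("z2",Q,"pics/z2_7.png","pics/side7.npz",(80,60))
E
```

```text
t 28.55 pos [0.471  0.1466 0.2264] ang 1.591 tilt 0.0016 f [ 0.4  0.2 -0.1] open 1.001
yaw -0.099 ; then dx 25.05 dy 1.15 dz 1.64 cm
```

View pics/r_7.png

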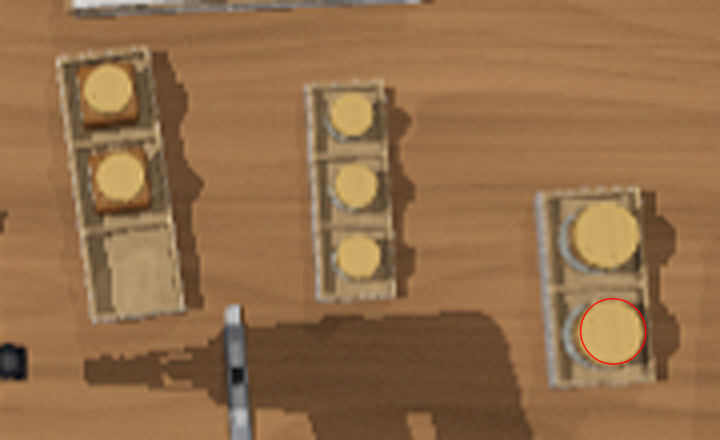

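View pics/z_7.png

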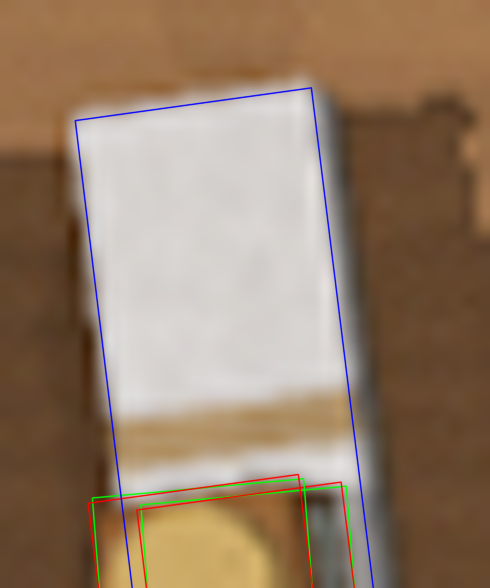

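View pics/z2_7.png

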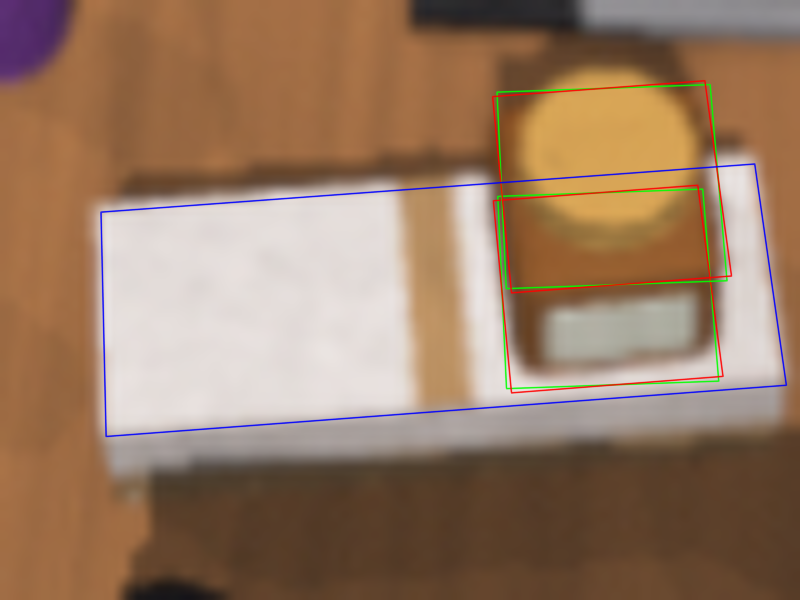

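View pics/s_7.png

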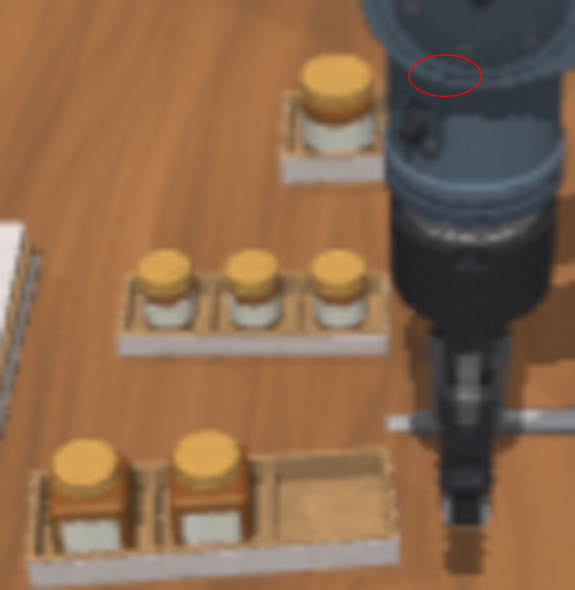

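>>> servo_tool --increments "3 0 0 -0.13 1;5 0 0 0 1;5 0 0 0 1;5 0 0 0 1;4 0 0 0 1;2 0 0 0 1;0 0 0 0 1;0 0 0 0 1"

```text
time_s: 29.65
eef_pos: [0.4398, 0.3825, 0.2252]
eef_rot: [0.0, 0.653, 0.757, -0.0]
wrist_force: [-0.0, -0.2, -0.0]
opening: 1.001
```

```bash
python3 go.py .4526 .3967 .21 1.72
```

```text
t 29.65 pos [0.4398 0.3825 0.2252] ang 1.718 tilt 0.0007 f [-0.  -0.2 -0. ] open 1.001
yaw -0.002 ; then dx 1.21 dy 1.48 dz 1.52 cm
```

>>> servo_tool --increments "1.2 1.5 0.5 0 1;0 0 2 0 1;0 0 2.5 0 1;0 0 2 0 1;0 0 1.5 0 1;0 0 0 0 1;0 0 0 0 1"

```text
time_s: 30.52
eef_pos: [0.4529, 0.3981, 0.141]
eef_rot: [0.0, 0.653, 0.758, 0.001]
wrist_force: [-0.3, -0.0, -0.2]
opening: 1.003
```

```bash
python3 go.py .4526 .3967 .08 1.72
```

```text
t 30.52 pos [0.4529 0.3981 0.141 ] ang 1.719 tilt 0.0012 f [-0.3 -0.  -0.2] open 1.003
yaw -0.001 ; then dx -0.14 dy -0.05 dz 6.10 cm
```

>>> servo_tool --increments "-0.1 0 1 0 1;0 0 1.5 0 1;0 0 1.5 0 1;0 0 1 0 1;0 0 0.6 0 1;0 0 0.5 0 1;0 0 0 0 1;0 0 0 0 1"

```text
time_s: 31.52
eef_pos: [0.4528, 0.3971, 0.0797]
eef_rot: [0.0, 0.653, 0.758, 0.0]
wrist_force: [0.1, -0.7, 0.0]
opening: 1.0
```

```bash
python3 go.py .4526 .3967 .08 1.72
```

```text
t 31.52 pos [0.4528 0.3971 0.0797] ang 1.719 tilt 0.0007 f [ 0.1 -0.7  0. ] open 1.000
yaw -0.001 ; then dx -0.03 dy -0.03 dz -0.03 cm
```

>>> servo_tool --increments "0 0 0 0 0.7;0 0 0 0 0.65;0 0 0 0 0.6;0 0 0 0 0.56;0 0 0 0 0.5;0 0 0 0 0;0 0 0 0 0;0 0 0 0 0;0 0 0 0 0"

```text
time_s: 32.65
eef_pos: [0.4529, 0.3971, 0.0798]
eef_rot: [0.0, 0.653, 0.758, 0.0]
wrist_force: [-1.2, -1.1, 5.3]
opening: 0.574
```

>>> servo_tool --increments "0 0 -0.3 0 0;0 0 -0.7 0 0;0 0 -1 0 0;0 0 -2 0 0;0 0 -3 0 0;0 0 -3 0 0;0 0 -3 0 0;0 0 -1 0 0;0 0 0 0 0;0 0 0 0 0"

```text
time_s: 33.9
eef_pos: [0.4518, 0.3964, 0.2179]
eef_rot: [-0.0, 0.653, 0.758, -0.001]
wrist_force: [-0.3, -0.0, -2.5]
opening: 0.576
```

```bash
python3 go.py .559 -.0065 .21 1.713
python3 - <<'E'
from scene import *
p,d=ctrl.camera("side");cv2.imwrite("pics/s8.png",cv2.resize(p[160:380,230:430,::-1],None,fx=2.7,fy=2.7,interpolation=2))
E
```

```text
t 33.90 pos [0.4518 0.3964 0.2179] ang 1.719 tilt 0.0024 f [-0.3 -0.  -2.5] open 0.576
yaw 0.006 ; then dx -41.41 dy 4.90 dz 0.79 cm
```

View pics/s8.png

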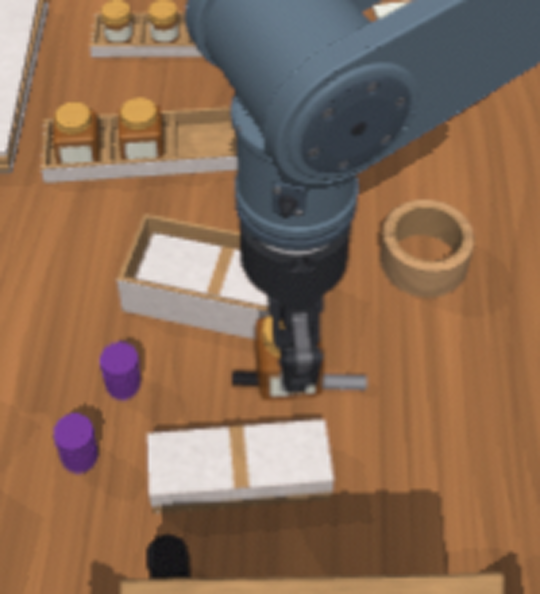

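>>> servo_tool --increments "-1 0.1 0 0 0;-2.5 0.3 0 0 0;-4 0.5 0 0 0;-4 0.5 0 0 0;-4 0.5 0 0 0;-4 0.5 0 0 0;-4 0.5 0 0 0;-4 0.5 0 0 0;-4 0.5 0 0 0;-4 0.5 0 0 0"

```text
time_s: 35.2
eef_pos: [0.5483, 0.0504, 0.2187]
eef_rot: [-0.0, 0.653, 0.757, -0.0]
wrist_force: [0.1, 0.1, -2.1]
opening: 0.575
```

>>> servo_tool --increments "-3 0.3 0 0.006 0;-1.8 0.2 0 0 0;-0.8 0 0 0 0;-0.3 0 0 0 0;0 0 0 0 0;0 0 0 0 0"

```text
time_s: 35.95
eef_pos: [0.5618, -0.0046, 0.2193]
eef_rot: [-0.0, 0.655, 0.756, 0.0]
wrist_force: [0.3, -0.7, -1.7]
opening: 0.568
```

```bash
python3 go.py .559 -.0065 .0438 1.713
python3 - <<'E'
from scene import *
p,d=ctrl.camera("top");np.savez("pics/top9.npz",p=p,d=d)
draw("l",P,"pics/l_9.png","pics/top9.npz",(120,100))
E
```

```text
t 35.95 pos [ 0.5618 -0.0046  0.2193] ang 1.714 tilt 0.0002 f [ 0.3 -0.7 -1.7] open 0.568
yaw 0.001 ; then dx -0.15 dy -0.31 dz 17.55 cm
```

View pics/l_9.png

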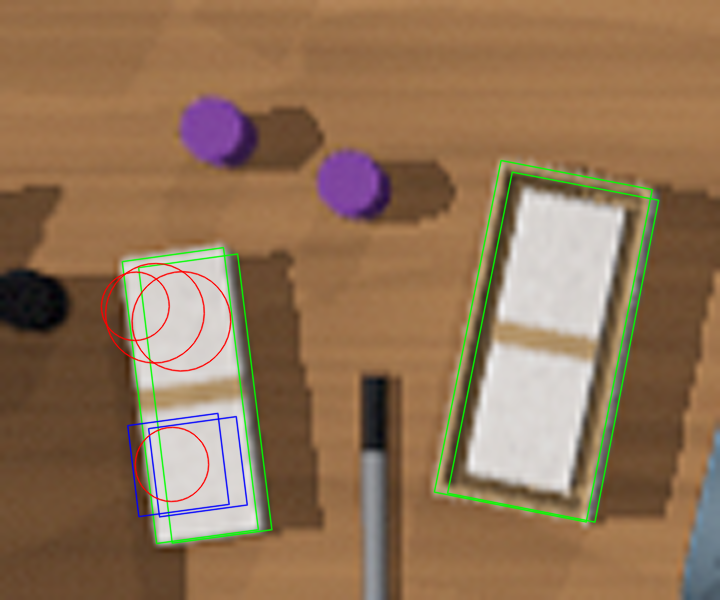

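>>> servo_tool --increments "-0.1 -0.3 1 0 0;0 0 3 0 0;0 0 3 0 0;0 0 3 0 0;0 0 2 0 0;0 0 1 0 0;0 0 1 0 0;0 0 0 0 0;0 0 0 0 0"

```text
time_s: 37.12
eef_pos: [0.5597, -0.0069, 0.08]
eef_rot: [0.001, 0.655, 0.756, 0.0]
wrist_force: [-0.6, 0.8, -1.6]
opening: 0.574
```

```bash
python3 go.py .559 -.0065 .0438 1.713
```

```text
t 37.12 pos [ 0.5597 -0.0069  0.08  ] ang 1.713 tilt 0.0013 f [-0.6  0.8 -1.6] open 0.574
yaw 0.000 ; then dx 0.05 dy -0.06 dz 3.62 cm
```

>>> servo_tool --increments "0 0 1 0 0;0 0 1 0 0;0 0 0.7 0 0;0 0 0.4 0 0;0 0 0.2 0 0;0 0 0.1 0 0;0 0 0 0 0;0 0 0 0 0"

```text
time_s: 38.12
eef_pos: [0.5593, -0.0068, 0.0455]
eef_rot: [0.0, 0.655, 0.756, 0.0]
wrist_force: [-0.1, -0.5, -1.8]
opening: 0.576
```

>>> servo_tool --increments "0 0 0.1 0 0;0 0 0 0 0;0 0 0 0 0"

```text
time_s: 38.5
eef_pos: [0.5591, -0.0068, 0.0443]
eef_rot: [-0.0, 0.655, 0.756, -0.0]
wrist_force: [-0.0, 0.3, -2.0]
opening: 0.573
```

>>> servo_tool --increments "0 0 0.05 0 0;0 0 0 0 0;0 0 0 0 0"

```text
time_s: 38.88
eef_pos: [0.5592, -0.0068, 0.0438]
eef_rot: [0.0, 0.655, 0.756, 0.0]
wrist_force: [-0.0, 0.3, -1.5]
opening: 0.571
```

>>> servo_tool --increments "0 0 0.05 0 0;0 0 0 0 0;0 0 0 0 0"

```text
time_s: 39.25
eef_pos: [0.5592, -0.0068, 0.0438]
eef_rot: [0.0, 0.655, 0.756, -0.0]
wrist_force: [-3.2, 0.3, 5.5]
opening: 0.573
```

>>> servo_tool --increments "0 0 0 0 0.62;0 0 0 0 0.67;0 0 0 0 0.75;0 0 0 0 0.85;0 0 0 0 1;0 0 0 0 1;0 0 -0.5 0 1;0 0 -1.5 0 1;0 0 -3 0 1;0 0 -4 0 1"

```text
time_s: 40.5
eef_pos: [0.5586, -0.0067, 0.1345]
eef_rot: [-0.0, 0.655, 0.756, -0.0]
wrist_force: [0.3, 1.2, -1.1]
opening: 0.998
```

>>> servo_tool --increments "0 0 -3 0 1;0 0 -2 0 1;2 0 -1 0 1;4 0 0 0 1;5 0 0 0 1;5 0 0 0 1;5 0 0 0 1;5 0 0 0 1;4 0 0 0 1;0 0 0 0 1"

```text
time_s: 41.75
eef_pos: [0.5145, 0.2937, 0.193]
eef_rot: [-0.001, 0.653, 0.757, -0.0]
wrist_force: [1.5, -0.2, 0.6]
opening: 0.997
```

```bash
python3 go.py .4927 .402 .18 1.715
python3 - <<'E'
from scene import *
Q=[(c,Rr) for c in cyl(.559,-.0065,.02,[.070])]
S["s2"]=("side",240,110,5)
for n in("top","side"):
    p,d=ctrl.camera(n);np.savez(f"pics/{n}10.npz",p=p,d=d)
draw("r",Q,"pics/r_10.png","pics/top10.npz",(180,110));draw("s2",Q,"pics/s_10.png","pics/side10.npz",(115,118))
E
```

```text
t 41.75 pos [0.5145 0.2937 0.193 ] ang 1.718 tilt 0.0012 f [ 1.5 -0.2  0.6] open 0.997
yaw 0.003 ; then dx 11.03 dy -0.61 dz 1.30 cm
```

View pics/r_10.png

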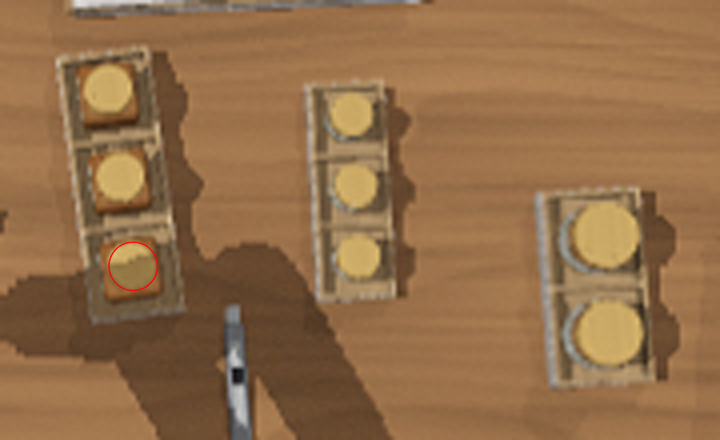

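View pics/s_10.png

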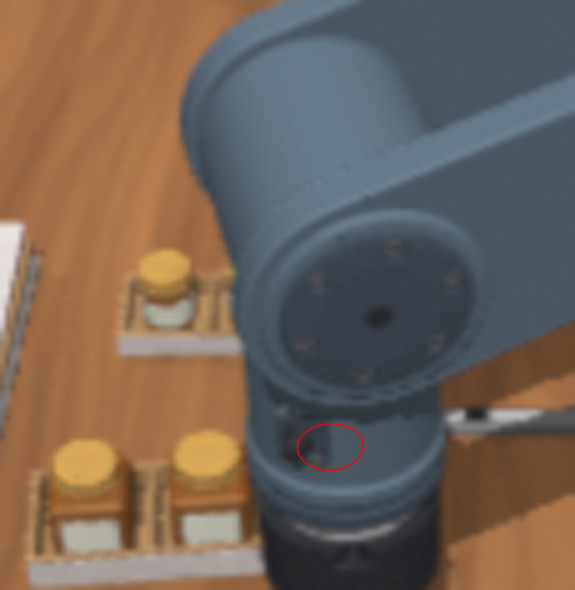

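>>> servo_tool --increments "3 -0.2 0 0 1;4 -0.4 0 0 1;3 0 0 0 1;1 0 0 0 1;0 0 0 0 1;0 0 0 0 1"

```text
time_s: 42.6
eef_pos: [0.4955, 0.3969, 0.1932]
eef_rot: [0.0, 0.656, 0.755, -0.0]
wrist_force: [-0.1, -0.2, 0.7]
opening: 0.997
```

```bash
python3 go.py .4927 .402 .03 1.715
```

```text
t 42.60 pos [0.4955 0.3969 0.1932] ang 1.712 tilt 0.0007 f [-0.1 -0.2  0.7] open 0.997
yaw -0.003 ; then dx 0.54 dy -0.20 dz 16.32 cm
```

>>> servo_tool --increments "0.5 -0.2 1 -0.003 1;0 0 3 0 1;0 0 3 0 1;0 0 2 0 1;0 0 1.5 0 1;0 0 0.5 0 1;0 0 0 0 1;0 0 0 0 1"

```text
time_s: 43.6
eef_pos: [0.4931, 0.4033, 0.0844]
eef_rot: [0.0, 0.654, 0.757, 0.001]
wrist_force: [0.8, 0.2, 1.2]
opening: 0.997
```

```bash
python3 go.py .4927 .402 .03 1.715
```

```text
t 43.60 pos [0.4931 0.4033 0.0844] ang 1.716 tilt 0.0019 f [0.8 0.2 1.2] open 0.997
yaw 0.001 ; then dx -0.12 dy -0.06 dz 5.44 cm
```

>>> servo_tool --increments "-0.1 0 1 0 1;0 0 1.5 0 1;0 0 1.2 0 1;0 0 0.8 0 1;0 0 0.5 0 1;0 0 0.3 0 1;0 0 0.1 0 1;0 0 0 0 1;0 0 0 0 1"

```text
time_s: 44.72
eef_pos: [0.4928, 0.402, 0.0297]
eef_rot: [0.0, 0.654, 0.757, 0.0]
wrist_force: [0.6, 0.2, 0.5]
opening: 1.001
```

```bash
python3 go.py .4927 .402 .03 1.715
python3 - <<'E'
from scene import *
p,d=ctrl.camera("side");cv2.imwrite("pics/s11.png",cv2.resize(p[230:380,230:390,::-1],None,fx=4,fy=4,interpolation=2))
E
```

```text
t 44.73 pos [0.4928 0.402  0.0297] ang 1.716 tilt 0.0006 f [0.6 0.2 0.5] open 1.001
yaw 0.001 ; then dx -0.00 dy -0.01 dz -0.03 cm
```

View pics/s11.png

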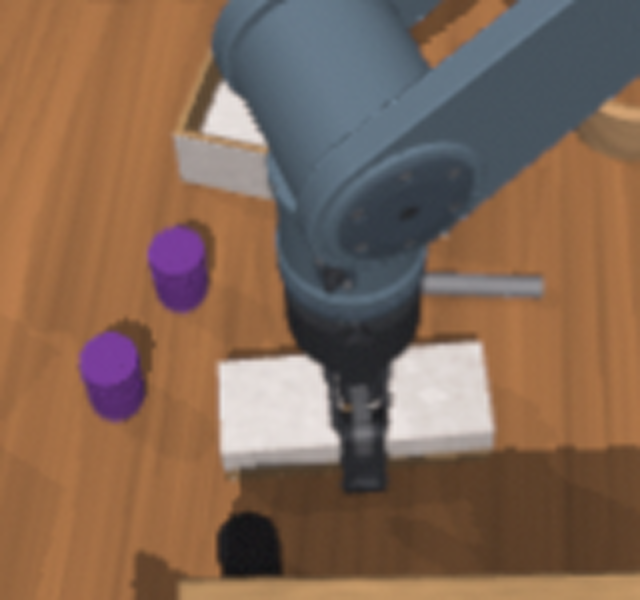

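>>> servo_tool --increments "0 0 0 0 0.8;0 0 0 0 0.74;0 0 0 0 0.7;0 0 0 0 0.66;0 0 0 0 0.6;0 0 0 0 0;0 0 0 0 0;0 0 0 0 0;0 0 0 0 0"

```text
time_s: 45.9
eef_pos: [0.4928, 0.402, 0.0297]
eef_rot: [0.0, 0.654, 0.757, 0.0]
wrist_force: [0.3, -1.6, 5.5]
opening: 0.668
```

>>> servo_tool --increments "0 0 -0.3 0 0;0 0 -0.7 0 0;0 0 -1 0 0;0 0 -2 0 0;0 0 -2.5 0 0;0 0 -2.5 0 0;0 0 -2.5 0 0;0 0 -1 0 0;0 0 0 0 0;0 0 0 0 0"

```text
time_s: 47.15
eef_pos: [0.4919, 0.4015, 0.1532]
eef_rot: [-0.0, 0.654, 0.757, -0.001]
wrist_force: [0.2, -0.3, -2.5]
opening: 0.667
```

```bash
python3 go.py .5243 .2016 .15 1.388
python3 - <<'E'
from scene import *
p,d=ctrl.camera("side");cv2.imwrite("pics/s12.png",cv2.resize(p[160:380,230:430,::-1],None,fx=2.7,fy=2.7,interpolation=2))
E
```

```text
t 47.15 pos [0.4919 0.4015 0.1532] ang 1.716 tilt 0.0018 f [ 0.2 -0.3 -2.5] open 0.667
yaw 0.328 ; then dx -19.07 dy 6.82 dz 0.32 cm
```

View pics/s12.png

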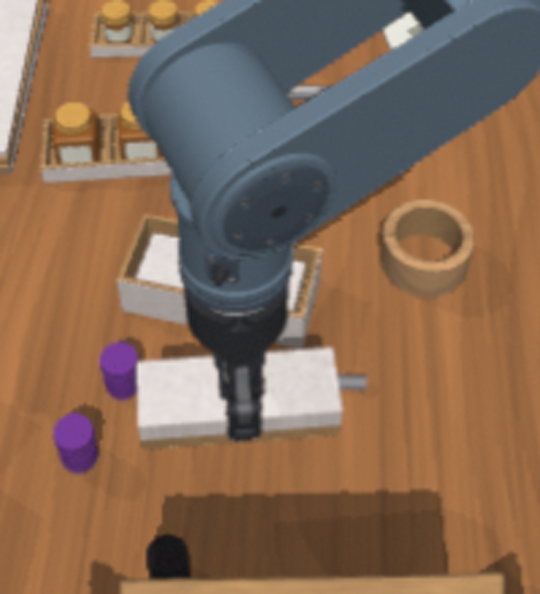

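>>> servo_tool --increments "0 0 0 0.06 0;0 0 0 0.09 0;0 0 0 0.09 0;0 0 0 0.06 0;0 0 0 0.028 0;-1 0.4 0 0 0;-2 0.7 0 0 0;-3 1.1 0 0 0;-3 1.1 0 0 0;-3 1.1 0 0 0"

```text
time_s: 48.45
eef_pos: [0.5141, 0.2734, 0.1543]
eef_rot: [0.0, 0.769, 0.64, -0.0]
wrist_force: [-0.6, -0.2, -1.8]
opening: 0.666
```

>>> servo_tool --increments "-3 1.1 0 0 0;-2 0.7 0 0 0;-1.3 0.4 0 0 0;-0.7 0.2 0 0 0;0 0 0 0 0;0 0 0 0 0"

```text
time_s: 49.2
eef_pos: [0.5247, 0.2033, 0.1543]
eef_rot: [-0.0, 0.768, 0.64, 0.0]
wrist_force: [0.6, -0.1, -1.4]
opening: 0.666
```

```bash
python3 go.py .5243 .2016 .0737 1.388
python3 - <<'E'
from scene import *
S["g"]=("side",260,200,6);S["gt"]=("top",245,160,7)
for n in("top","side"):
    p,d=ctrl.camera(n);np.savez(f"pics/{n}13.npz",p=p,d=d)
Q=[(r(0,.188,.086,-.1827,.5243,.2016,.056),G),(r(0,.16,.058,-.1827,.5243,.2016,.1635),Rr),(r(0,.16,.058,-.1827,.5243,.2016,.1235),Rr)]
draw("g",Q,"pics/g_13.png","pics/side13.npz",(100,100));draw("gt",Q,"pics/gt_13.png","pics/top13.npz",(80,85))
E
```

```text
t 49.20 pos [0.5247 0.2033 0.1543] ang 1.389 tilt 0.0003 f [ 0.6 -0.1 -1.4] open 0.666
yaw 0.001 ; then dx -0.17 dy -0.01 dz 8.06 cm
```

View pics/g_13.png

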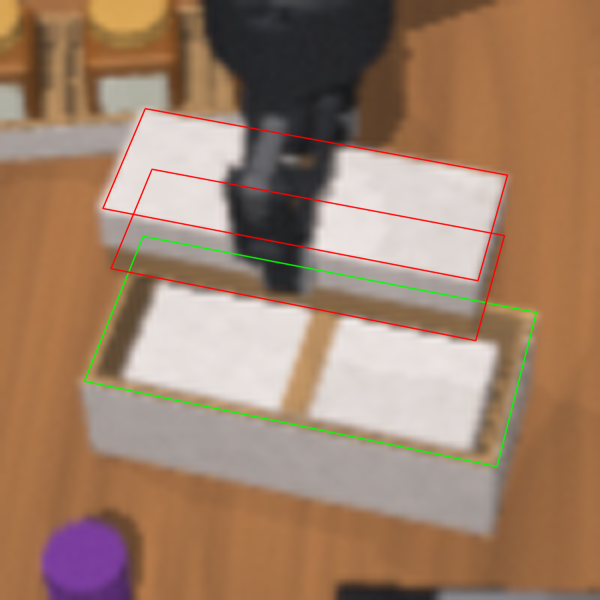

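View pics/gt_13.png

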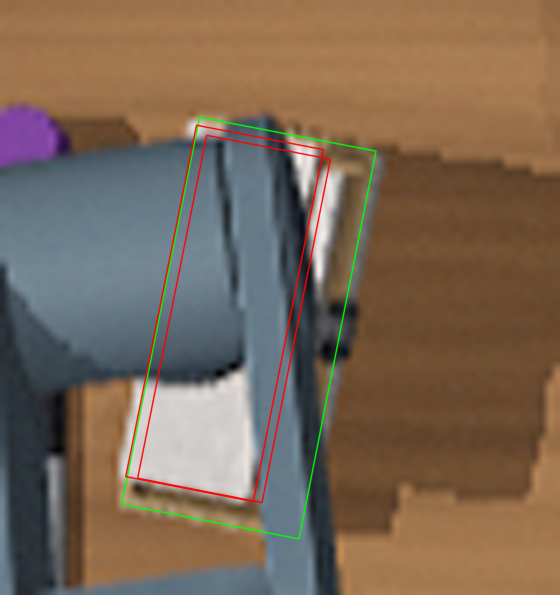

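>>> servo_tool --increments "-0.1 0 0.5 0 0;0 0 1 0 0;0 0 1.5 0 0;0 0 1 0 0;0 0 0.5 0 0;0 0 0 0 0;0 0 0 0 0"

```text
time_s: 50.18
eef_pos: [0.5251, 0.2018, 0.1097]
eef_rot: [0.0, 0.769, 0.64, 0.0]
wrist_force: [0.4, -0.5, -3.0]
opening: 0.667
```

```bash
python3 go.py .5243 .2016 .0737 1.388
python3 - <<'E'
from scene import *
S["g"]=("side",260,200,6)
for n in("side",):
    p,d=ctrl.camera(n);np.savez(f"pics/{n}14.npz",p=p,d=d)
z=ctrl.get_obs()["eef_pos"][2]-.0297
Q=[(r(0,.188,.086,-.1827,.5243,.2016,.056),G),(r(0,.16,.058,-.1827,.5243,.2016,z),Rr),(r(0,.16,.058,-.1827,.5243,.2016,z+.04),Rr)]
draw("g",Q,"pics/g_14.png","pics/side14.npz",(100,100))
E
```

```text
t 50.17 pos [0.5251 0.2018 0.1097] ang 1.388 tilt 0.0008 f [ 0.4 -0.5 -3. ] open 0.667
yaw -0.000 ; then dx -0.03 dy -0.08 dz 3.60 cm
```

View pics/g_14.png

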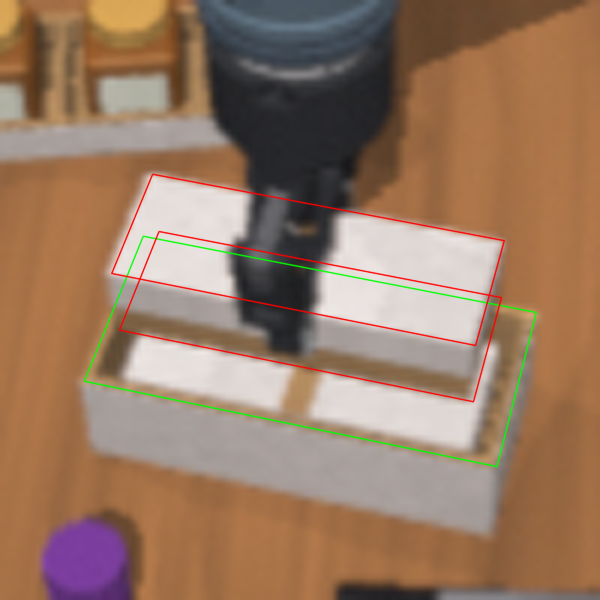

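>>> servo_tool --increments "0 -0.1 0.7 0 0;0 0 0.9 0 0;0 0 0.7 0 0;0 0 0.5 0 0;0 0 0.3 0 0;0 0 0.2 0 0;0 0 0 0 0;0 0 0 0 0"

```text
time_s: 51.22
eef_pos: [0.5239, 0.2019, 0.0765]
eef_rot: [0.0, 0.769, 0.64, 0.0]
wrist_force: [-0.6, 0.7, -2.6]
opening: 0.666
```

>>> servo_tool --increments "0 0 0.1 0 0;0 0 0 0 0;0 0 0 0 0"

```text
time_s: 51.6
eef_pos: [0.5237, 0.2019, 0.0753]
eef_rot: [0.0, 0.769, 0.64, 0.0]
wrist_force: [-0.3, 0.9, -2.4]
opening: 0.666
```

>>> servo_tool --increments "0 0 0.1 0 0;0 0 0 0 0;0 0 0 0 0"

```text
time_s: 51.98
eef_pos: [0.5237, 0.2019, 0.0743]
eef_rot: [-0.0, 0.769, 0.64, -0.0]
wrist_force: [0.2, 0.5, -2.9]
opening: 0.669
```

>>> servo_tool --increments "0 0 0.05 0 0;0 0 0 0 0;0 0 0 0 0"

```text
time_s: 52.35
eef_pos: [0.5237, 0.2019, 0.0738]
eef_rot: [0.0, 0.769, 0.64, -0.0]
wrist_force: [0.5, -0.3, -3.0]
opening: 0.671
```

>>> servo_tool --increments "0 0 0.05 0 0;0 0 0 0 0;0 0 0 0 0"

```text
time_s: 52.72
eef_pos: [0.5238, 0.2019, 0.0737]
eef_rot: [0.0, 0.769, 0.64, 0.0]
wrist_force: [-4.3, -1.3, 4.0]
opening: 0.665
```

>>> servo_tool --increments "0 0 0 0 0.7;0 0 0 0 0.75;0 0 0 0 0.82;0 0 0 0 0.9;0 0 0 0 1;0 0 0 0 1;0 0 -0.5 0 1;0 0 -1.5 0 1;0 0 -3 0 1;0 0 -4 0 1"

```text
time_s: 53.98
eef_pos: [0.5232, 0.2018, 0.1645]
eef_rot: [-0.0, 0.769, 0.64, -0.0]
wrist_force: [0.2, 0.7, 0.3]
opening: 1.004
```

>>> servo_tool --increments "0 0 -4 0 1;0 -2 -2 0 1;0 -4 0 0 1;0 -4 0 0 1;0 -4 0 0 1;0 -2 0 0 1;0 0 0 0 1;0 0 0 0 1"

```text
time_s: 54.98
eef_pos: [0.3676, 0.231, 0.224]
eef_rot: [0.0, 0.769, 0.64, 0.001]
wrist_force: [1.0, -0.3, -0.2]
opening: 1.002
```

```bash
python3 go.py .35 .2 .2 1.388
python3 - <<'E'
from scene import *
S["g"]=("side",240,110,4);S["gt"]=("top",190,130,2.4)
for n in("top","side"):
    p,d=ctrl.camera(n);np.savez(f"pics/{n}15.npz",p=p,d=d)
Q=[(r(0,.188,.086,-.1827,.5243,.2016,.056),G),(r(0,.16,.058,-.1827,.5243,.2016,.084),Rr)]
draw("g",Q,"pics/g_15.png","pics/side15.npz",(150,145))
cv2.imwrite("pics/t_15.png",cv2.resize(np.load("pics/top15.npz")["p"][120:270,180:490,::-1],None,fx=2.5,fy=2.5,interpolation=2))
E
```

```text
t 54.98 pos [0.3676 0.231  0.224 ] ang 1.388 tilt 0.0018 f [ 1.  -0.3 -0.2] open 1.002
yaw -0.000 ; then dx -3.37 dy -1.17 dz 2.40 cm
```

View pics/g_15.png

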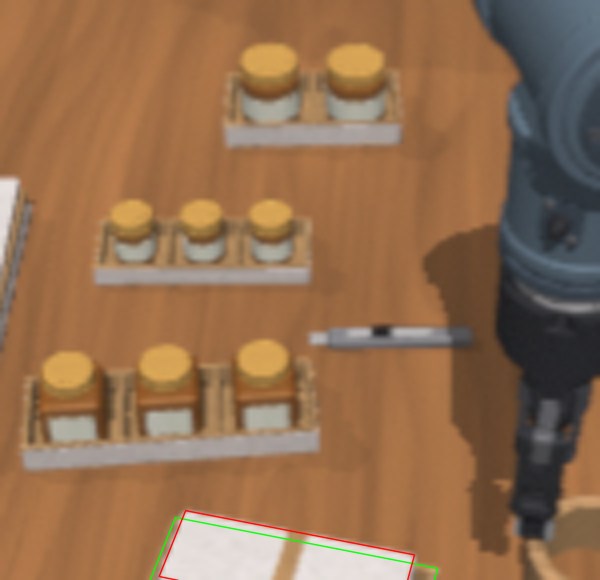

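View pics/t_15.png

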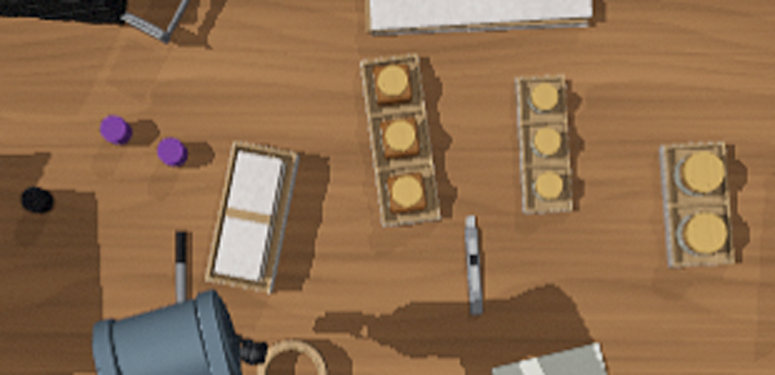

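Run:
```python
from scene import *
S["g"]=("side",260,210,6)
Q=[(r(0,.188,.086,-.1827,.5243,.2016,.056),G),(r(0,.16,.058,-.1827,.5243,.2016,.084),Rr)]
draw("g",Q,"pics/g_16.png","pics/side15.npz",(110,100))
```

```text
(no output)
```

View pics/g_16.png

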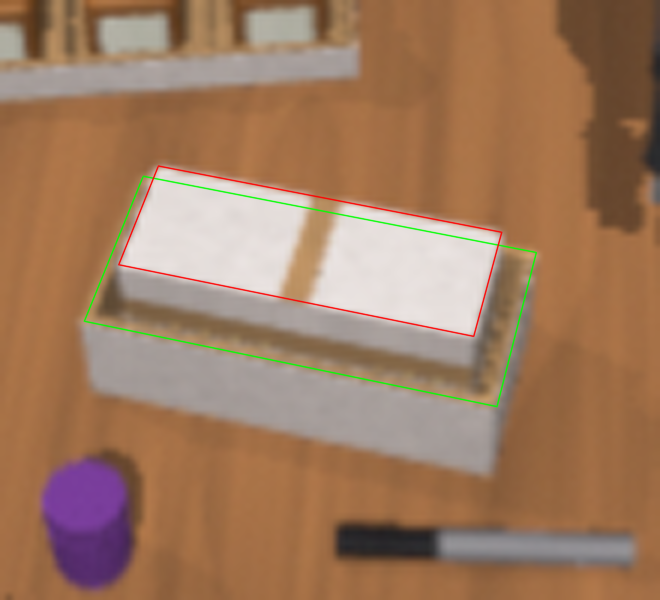

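The box lies flat and centred at the expected height, and the marker has not moved.

```bash
python3 -c "
from bench import ctrl
print(ctrl.hand_in())"
```

```text
the job is handed in; nothing more can be done
None
```

I put all four goods back into stock and handed the job in at about 55 s of the 128 s allowed. The small jar went first, then the round jar, the square jar and the gift box.

- **Jars:** each stands upright and centred in the empty cell of its own carton. In the top pictures every lid lay on the outline drawn for its cell's centre; the side picture shows all three upright.
- **Gift box:** it lies flat on the box already in its carton, matching the outline drawn at the expected top height of 84 mm, within about 2 mm.
- **Forces:** each piece was lowered in 0.5–1 mm steps until contact. The wrist force shown at the end of each move stayed below about 7 N.
- **Left alone:** the marker, the box cutter and the look-alikes looked unmoved in the last pictures. The arm was clear of everything.

No check failed. The square jar's angle was the only uncertain measurement: the first overlay suggested about 0.10 rad, the later side view about 0.15. I gripped at 0.15, and the jaws closed to the jar's own width, so it was square in the grip.

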